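Turn hat badges shank up through a twisted guide

ROBOT

A 7-joint arm with a two-finger parallel gripper is mounted at the origin on the work surface. World frame = base frame: x ahead of the robot, y to its left, z up, the work surface at z = 0. Lengths are in m, angles in rad, forces in N, time in s.
With the tool pointing down it reaches from about 0.425 to 0.825 m from the base axis. Payload 3.6 kg.
Tool frame: the origin (TCP) lies at the very end of the fingers, on their centre line; the grasp point (between the pads) lies 19 mm behind it; z points along the fingers, y is the direction in which the jaws open and shut (so a half turn about z gives the same grasp; the last joint's range is limited). The gripper opens to 93 mm and grips with 3 to 60 N. Pads are 15 mm wide; open, the fingers measure 128 mm over their backs; the gripper's body (75 mm by 188 mm) begins 65 mm behind the grasp point.
Start: joints at [1.216, 0.615, -0.013, 1.423, 0.008, 1.103, -0.04], TCP at [0.21, -0.615, 0.219] pointing down, gripper open.
Joint ranges: [-3.12, 3.12], [-0.3, 2.06], [-1.34, 1.32], [0.26, 2.42], [-1.36, 4.5], [0.01, 1.98], [-2.84, 2.84]. Speed limits (rad/s): [2.79, 2.79, 3.14, 3.14, 3.14, 3.14, 3.14].

INTERFACE

Orientations are given as a unit quaternion [w, x, y, z].
In Python, from workcell import manip, optics, spotter gives the robot as it stands.
- The arm moves only by the shell command python3 -m handwheel 'ROWS' [FORCE]. ROWS is a JSON object of lists of equal length, an entry for each row: "turn": the turn, a rotation vector about the tool's x, y, z in degrees, a list of three; "xyz": the shift along the tool's x, y, z in m, a list of three; "jaw": the finger opening in m, from 0 to 0.093. A call has 1 to 10 rows; each row is the pose to reach, as a shift and turn from the pose measured when the call began, along the tool's axes at that moment; what a row does not reach only later rows make up. A row lasts 1/12 s, in which the tool goes at most 41.7 mm and 7.16 degrees, less where a joint would pass 70% of its speed; a pose out of reach is approached as far as the arm can. A call with a gripper value outside its range is refused whole. The fingers move at their own pace and stop on an object; FORCE is the grip in N (left out, the last holds). Time passes only in rows, so rows that repeat a pose let the fingers close. It gives the time, the measured TCP pose, the force and the opening at its end, in the units of the state.
- manip.state(): the state, without advancing time (a new reading comes with each control period).
- optics.get_image(name): name is "scene" or "side" or "wrist"; returns the picture (384x512x3 uint8, red, green, blue); there is no depth.
- optics.get_calibration(name): a dict with "mtx" (3x3 intrinsics, pixels), "rvec" (rotation vector, rad) and "tvec" (3), from world to camera coordinates, as OpenCV has them. Camera axes: x right, y down, z forward; pixel columns grow to the right and rows downward; lengths in m; the calibration is good to about 2 mm. A picture is of the moment at which its call begins: read the wrist's pose just before it. get_calibration takes no time and is no camera call; for the wrist camera it gives the pose at the moment of the call.
- manip.job_done(): hands the job in, once; it reports no verdict.
Trained networks look in the newest picture that a camera, given by its name, has taken for a name from the list of things; names that differ only in an ending like _2 or _b are one class to them, and where a whole thing is asked for, a point or a joint stands for the part that bears it (a point fixed in the world has none). Each returns a list of dicts, best first, with "conf" (0 to 1); they miss things now and then, are a little off and sometimes report something else, mostly with a low value. They report only what shows in the picture. A call takes as long as a camera call. They do not tell look-alikes from the thing itself.
- spotter.find_in(camera, label): "point" ([column, row] in pixels, amid what is visible of it).
- spotter.cut_out(camera, label): "mask" (384x512 bool, what is visible of it) and "point" ([column, row] in pixels, amid what is visible of it).
- spotter.tip_of(camera, label): "point" ([column, row] in pixels: a listed point, or the origin of a listed thing).
The state is a dict: "time": time; "qpos": joint angles; "joint_vel": joint speeds; "effort": joint torques, N m; "tcp_pos": TCP position; "ee_rot": TCP orientation; "ft_force": force on the tool from outside, world axes, zero at the start; "moment": the same for the moment, N m; "width": finger opening in m.
Only numpy, scipy, OpenCV 4.12 (cv2) and the standard library are available. Lean on these libraries where they do the work, as an engineer would, in place of code of your own. Each camera call takes 0.05 s, during which the arm holds its last target. There are 200 camera calls.

TASK

Get every brass hat badge from the felt mat into the wooden tray, lying flat with its shank up and none on top of another. A badge that lies shank down must be turned over first: lay it shank down on the open upper end of the twisted wire guide, press the pedal right down to its stop and hold it there until the badge has run through to the pan, then take it from the pan to the tray; badges that already lie shank up go straight across. Leave the glue jar, the pincushion and the hat block where they stand.

Things in the scene. Friction and masses are not known exactly. Their poses are not given: they have to be found in the camera images.
- badge1_mid (a point): hat badge: brass roundel 44 mm across, 6 mm thick, with a round shank 18 mm across and 8 mm tall in the middle of its back (14 mm in all, 70 g). Point: on its axis, half-way up the 14 mm. z axis points out of the shank end (z up = shank up). Plate: 7 to 1 mm behind the point; shank: from there to 7 mm ahead. Rests steadily shank up or down. 4 or all of the five badges are present.
- badge2_mid (a point): another hat badge, the same as badge 1 in shape, size and frame (may be absent)
- badge3_mid (a point): another hat badge, the same as badge 1 in shape, size and frame (may be absent)
- badge4_mid (a point): another hat badge, the same as badge 1 in shape, size and frame (may be absent)
- badge5_mid (a point): another hat badge, the same as badge 1 in shape, size and frame (may be absent)
- guide: the twisted guide: 0.45 m long machine of polished steel bars on a grey housing, fixed; origin on the bench under its middle, x across the bars, z up. The bars run downhill along its -y at 35 degrees to the level, twist by a half turn and end 25 to 50 mm above the bench at a felt-lined pan. Whichever way up a badge goes in, it comes out turned over.
- mouth (a point): centre of a badge laid shank down on the guide's open upper end (axes as guide), 28 mm uphill of rest. Here are two lower bars (6 mm thick, 33 mm apart; the shank hangs between) and two side bars (8 mm, 55 mm apart, 72 at the top end); no bar above for 65 mm downhill. A badge let go up to 10 mm above this, level or tilted with the slope, slides down to the gate.
- rest (a point): centre of a badge waiting shank down against the closed gate (axes as guide). The gate is a 14 mm wide blade in the slot just downhill; it drops away as the pedal goes down, and the badge then slides through the twist by itself within about a second and comes out flat in the pan.
- pan (a point): middle of the outlet pan's felt floor, 12 mm above the bench (axes as guide). Inside 76 mm wide across x, from 85 mm uphill (+y, where the bars end) to 30 mm downhill (-y) of this point. Side walls 6 mm, end wall 18 mm above the floor. Badges come to rest within about 40 mm of it.
- pedal (a joint): the pedal's angle: 0 = up (held by its spring), 0.30 rad = down on its stop. Linked under the bench to the gate, which is clear of the badge only when the pedal is nearly down and shuts again as it comes up.
- pedal_pad (a point): middle of the top of the pedal's black rubber pad (60 by 52 mm), moving with it: 59 mm above the bench when up, 31 mm when down. The pedal is a steel flap 56 mm wide on a dark base, hinged 95 mm from here towards its own +x; level when down. Pressing here takes 5 N to start and 8 N at the stop.
- tray_in (a point): centre of the inner floor of the wooden tray (6 mm above the bench), inside 128 mm along its x by 188 mm along its y, walls 20 mm high from the bench and 6 mm thick. Fixed to the bench.
- glue_jar: bystander: glue jar with white cap, 60 mm across, 75 mm tall; origin under its centre. Not to be moved.
- pincushion: bystander: blue round pincushion, 80 mm across, 42 mm tall; origin under its centre. Not to be moved.
- hat_block: bystander: wooden dome-shaped hat block, 170 mm across, 126 mm tall; origin under its centre. Not to be moved.
There are look-alikes about, which are no part of the job. What is shaped like the part that bears badge2_mid but turquoise is not meant.

How it is judged:
By the outcome, as a careful person would: the job done as asked, in the order asked, and still so for the second after the job is handed in, with the robot touching nothing.
Of badge1, badge2, badge3, badge4, badge5 only 4 to 5 are there at a start; the rules pass over those that are not, and their reading is None.
At some moment in a run one of badge1, badge2, badge3, badge4, badge5 may be knocked a few centimetres aside while the robot is not near it.
Once in a run the grip may slacken for a moment while it holds something.
It also fails if it takes over 210 s, if anything falls off the work surface, if the arm or the gripper's body presses on something with over 40 N, if the wrist force passes 120 N, or if a joint passes its speed limit or range.

## Working session

There is one attempt and no reset: what is moved stays moved. The work goes in short steps, Python scripts to look and compute and a shell command to move; the robot and the scene stay as the last step left them, time stands still between calls to the robot, and variables do not carry over. Pictures are saved under pics/ and viewed, about 12 in all and at most 16, crops included, and the job is handed in when it is done.

```bash
ls; mkdir -p pics
cat > h.py <<'E'
import numpy as np, cv2
from workcell import manip, optics, spotter
from scipy.spatial.transform import Rotation as R
def save(img,name): cv2.imwrite('pics/'+name,cv2.cvtColor(img,cv2.COLOR_RGB2BGR))
def ray(cal,p,z):
    K=np.array(cal['mtx']);Rm=cv2.Rodrigues(np.array(cal['rvec'],float))[0];t=np.array(cal['tvec'],float).ravel()
    d=Rm.T@np.linalg.inv(K)@np.array([p[0],p[1],1.]);c=-Rm.T@t
    return c+d*(z-c[2])/d[2]
def proj(cal,P):
    return cv2.projectPoints(np.array(P,float).reshape(-1,3),np.array(cal['rvec'],float),np.array(cal['tvec'],float),np.array(cal['mtx'],float),None)[0].reshape(-1,2)
E
python3 - <<'E'
from h import *
s=manip.state();print(s)
a=optics.get_image('scene');b=optics.get_image('side')
save(a,'scene0.png');save(b,'side0.png')
for cam in('scene','side'):
  c=optics.get_calibration(cam);Rm=cv2.Rodrigues(np.array(c['rvec'],float))[0];print(cam,-Rm.T@np.array(c['tvec']).ravel(),Rm[2])
  for n,z in [('badge1_mid',.007),('guide',0),('mouth',.2),('rest',.2),('pan',.012),('pedal_pad',.059),('tray_in',.006),('glue_jar',0),('pincushion',0),('hat_block',0)]:
    print(n,[(round(d['conf'],2),np.round(d['point']).tolist(),np.round(ray(c,d['point'],z),3).tolist()) for d in spotter.tip_of(cam,n)[:8]])
E
```

```text
pics
{'time': 0.0, 'qpos': array([ 1.21549426,  0.61592035, -0.01264155,  1.42489787,  0.00812773,
        1.10337379, -0.04038791]), 'joint_vel': array([ 0.00019508,  0.00081258,  0.00056857,  0.0001036 ,  0.00039006,
       -0.00117521,  0.00125164]), 'effort': array([ 3.93169867e-04, -4.58927286e+01,  2.09275628e-01, -1.65744728e+01,
       -6.10373821e-02,  2.03892047e-02,  2.17030952e-04]), 'tcp_pos': array([ 0.20965097, -0.61442863,  0.21748071]), 'ee_rot': array([-1.25317108e-03,  9.86506617e-01,  1.63716434e-01, -2.31503260e-04]), 'ft_force': array([ 0.89001112, -0.22596248,  0.3806974 ]), 'moment': array([-0.00301339,  0.05292222,  0.01924303]), 'width': 0.0927655950876079}
scene [ 1.71009343 -0.43186068  1.38332561] [-0.68258865  0.22858634 -0.69413329]
badge1_mid [(0.38, [293.0, 190.0], [0.417, 0.169, 0.007])]
guide [(0.9, [267.0, 244.0], [0.648, -0.02, 0.0])]
mouth [(0.64, [319.0, 198.0], [0.658, 0.158, 0.2])]
rest [(0.87, [314.0, 201.0], [0.67, 0.136, 0.2]), (0.66, [141.0, 262.0], [0.759, -0.469, 0.2])]
pan [(0.82, [211.0, 254.0], [0.643, -0.231, 0.012])]
pedal_pad [(0.6
[... 510 characters left out ...]
8, [253.0, 230.0], [0.509, 0.027, 0.0]), (0.56, [237.0, 202.0], [0.652, -0.026, -0.0]), (0.29, [199.0, 285.0], [0.453, 0.282, 0.0]), (0.2, [122.0, 290.0], [0.586, 0.45, 0.0]), (0.18, [183.0, 172.0], [0.951, 0.012, 0.0])]
mouth [(0.6, [184.0, 173.0], [0.683, 0.145, 0.2])]
rest [(0.8, [189.0, 176.0], [0.66, 0.145, 0.2])]
pan [(0.69, [280.0, 179.0], [0.636, -0.226, 0.012])]
pedal_pad [(0.93, [200.0, 284.0], [0.413, 0.3, 0.059])]
tray_in [(0.84, [320.0, 192.0], [0.479, -0.28, 0.006]), (0.18, [238.0, 203.0], [0.642, -0.021, 0.006])]
glue_jar [(0.89, [121.0, 290.0], [0.587, 0.45, 0.0])]
pincushion [(0.8, [369.0, 196.0], [0.346, -0.395, 0.0])]
hat_block [(0.6, [326.0, 158.0], [0.614, -0.484, 0.0])]
```

View pics/scene0.png

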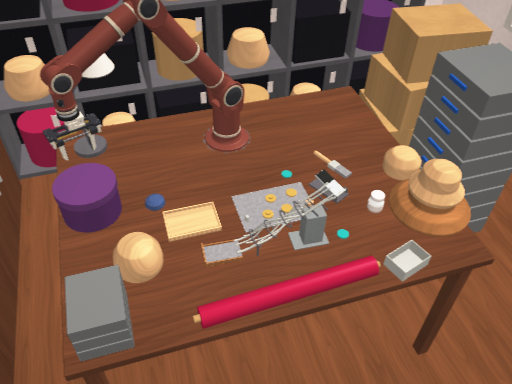

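View pics/side0.png

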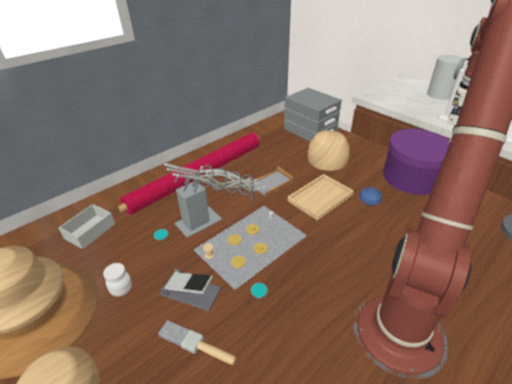

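Run:
```python
from h import *
cs={c:optics.get_calibration(c) for c in('scene','side')}
P={c:np.array(k['mtx'])@np.c_[cv2.Rodrigues(np.array(k['rvec'],float))[0],np.array(k['tvec'],float).ravel()] for c,k in cs.items()}
def tri(a,b):
    X=cv2.triangulatePoints(P['scene'],P['side'],np.array(a,float),np.array(b,float)).ravel();return np.round(X[:3]/X[3],3)
for n,a,b in [('mouth',(319,198),(184,173)),('rest',(314,201),(189,176)),('pan',(211,254),(280,179)),('pedal',(323,175),(200,284)),('tray',(192,225),(320,192)),('jar',(375,208),(121,290))]: print(n,tri(a,b))
im=[]
a=optics.get_image('scene');b=optics.get_image('side')
c1=cv2.resize(a[170:260,190:355],None,fx=4.8,fy=4.8,interpolation=cv2.INTER_CUBIC)[:300]
for (cam,img) in(('scene',a),('side',b)):
  print(cam,[(round(d['conf'],2),np.round(d['point'],1).tolist(),np.round(ray(cs[cam],d['point'],.007),3).tolist()) for d in spotter.find_in(cam,'badge1_mid')])
A=cv2.resize(a[175:235,220:320],(800,480)[::1],interpolation=cv2.INTER_CUBIC)
B=cv2.resize(b[200:285,190:310],(800,567),interpolation=cv2.INTER_CUBIC)
save(B,'sidecrop.png')
```

```text
mouth [0.669 0.153 0.211]
rest [0.664 0.139 0.195]
pan [ 0.639 -0.23   0.006]
pedal [0.414 0.297 0.057]
tray [ 0.482 -0.269  0.008]
jar [ 0.594  0.451 -0.004]
scene [(0.6, [139.0, 252.5], [0.559, -0.475, 0.007]), (0.59, [290.7, 190.0], [0.412, 0.161, 0.007])]
side [(0.68, [235.3, 262.5], [0.44, 0.16, 0.007]), (0.49, [259.3, 250.7], [0.425, 0.077, 0.007])]
```

View pics/sidecrop.png

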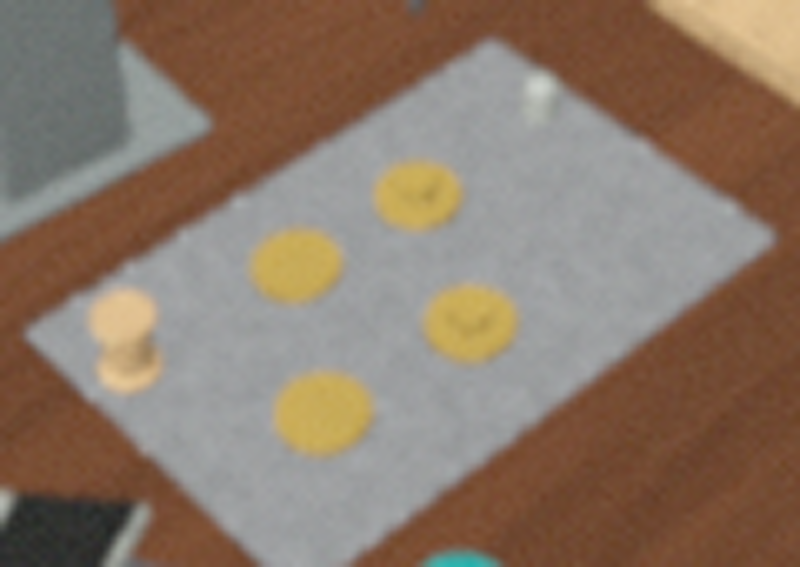

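```bash
cat >> h.py <<'E'
def Rt(psi,tilt=0):
    "tool x at world angle psi (deg), z down; tilt (deg) about tool x"
    a=np.radians(psi);x=np.array([np.cos(a),np.sin(a),0]);z=np.array([0,0,-1.]);y=np.cross(z,x)
    return R.from_matrix(np.c_[x,y,z])*R.from_euler('x',tilt,degrees=True)
def cur():
    s=manip.state();q=s['ee_rot'];return s,R.from_quat([q[1],q[2],q[3],q[0]])
def go(p,psi=None,tilt=0):
    s,r=cur();t=r if psi is None else Rt(psi,tilt)
    print('->',p,'xyz',np.round(r.inv().apply(np.array(p)-s['tcp_pos']),4).tolist(),'turn',np.round((r.inv()*t).as_rotvec(degrees=True),1).tolist())
E
python3 - <<'E'
from h import *
c=optics.get_calibration('side')
for p in [(238.4,261.8),(234.4,239.7),(260.5,248.3),(252.7,229.3)]: print(np.round(ray(c,p,.012),3))
go([.44,-.28,.28],-4.5);go([.42,.1,.28],-4.5)
c=optics.get_calibration('wrist');Rm=cv2.Rodrigues(np.array(c['rvec'],float))[0];s,r=cur();C=-Rm.T@np.array(c['tvec'],float).ravel();print(r.inv().apply(C-s['tcp_pos']),(Rm@r.as_matrix()).round(3), c['mtx'][0])
E
```

```text
[0.432 0.154 0.012]
[0.509 0.106 0.012]
[0.426 0.071 0.012]
[0.504 0.033 0.012]
-> [0.44, -0.28, 0.28] xyz [0.326, -0.2429, -0.0613] turn [-0.0, -0.0, 23.3]
-> [0.42, 0.1, 0.28] xyz [0.4298, -0.609, -0.0613] turn [-0.0, -0.0, 23.3]
[ 0.066667    0.00086339 -0.1658075 ] [[-0.     1.    -0.001]
 [-0.97  -0.    -0.242]
 [-0.242  0.001  0.97 ]] [319.52896002   0.         252.66951616]
```

```bash
python3 -m handwheel '{"xyz":[[0.326,-0.243,-0.061],[0.326,-0.243,-0.061],[0.326,-0.243,-0.061],[0.326,-0.243,-0.061],[0.326,-0.243,-0.061],[0.326,-0.243,-0.061],[0.326,-0.243,-0.061],[0.326,-0.243,-0.061],[0.326,-0.243,-0.061],[0.326,-0.243,-0.061]],"turn":[[0,0,23.3],[0,0,23.3],[0,0,23.3],[0,0,23.3],[0,0,23.3],[0,0,23.3],[0,0,23.3],[0,0,23.3],[0,0,23.3],[0,0,23.3]],"jaw":[0.093,0.093,0.093,0.093,0.093,0.093,0.093,0.093,0.093,0.093]}'; python3 -c "
from h import *
go([.49,.09,.28],-4.5)"
```

```text
time: 2.13
tcp_pos: [0.4416, -0.277, 0.2805]
ee_rot: [-0.0, 0.999, -0.038, 0.001]
ft_force: [0.6, -0.9, 0.6]
width: 0.0929
-> [0.49, 0.09, 0.28] xyz [0.0205, -0.3696, 0.0007] turn [-0.0, -0.1, 0.2]
```

```bash
python3 -m handwheel '{"xyz":[[0.02,-0.37,0],[0.02,-0.37,0],[0.02,-0.37,0],[0.02,-0.37,0],[0.02,-0.37,0],[0.02,-0.37,0],[0.02,-0.37,0],[0.02,-0.37,0],[0.02,-0.37,0],[0.02,-0.37,0]],"turn":[[0,0,0],[0,0,0],[0,0,0],[0,0,0],[0,0,0],[0,0,0],[0,0,0],[0,0,0],[0,0,0],[0,0,0]],"jaw":[0.093,0.093,0.093,0.093,0.093,0.093,0.093,0.093,0.093,0.093]}'
python3 - <<'E'
from h import *
c=optics.get_calibration('wrist');a=optics.get_image('wrist');print(manip.state()['tcp_pos'])
h=cv2.cvtColor(a,cv2.COLOR_RGB2HSV)
m=((h[...,0]>18)&(h[...,0]<32)&(h[...,1]>110)).astype(np.uint8)
n,l,st,ce=cv2.connectedComponentsWithStats(m)
for i in range(1,n):
  if st[i,4]>150: print(st[i].tolist(),ce[i].round(1),ray(c,ce[i],.005).round(4),ray(c,ce[i],.013).round(4))
for nm,z in(('badge1_mid',.009),('mouth',.211),('rest',.195),('pedal_pad',.059)): print(nm,[(round(d['conf'],2),np.round(d['point']).tolist(),np.round(ray(c,d['point'],z),3).tolist()) for d in spotter.tip_of('wrist',nm)[:6]])
save(a,'w1.png')
E
```

```text
time: 2.97
tcp_pos: [0.4893, 0.1014, 0.281]
ee_rot: [-0.004, 1.0, -0.03, 0.001]
ft_force: [-0.9, -0.3, 0.1]
width: 0.0929
[0.48928352 0.09626103 0.28077684]
[293, 130, 31, 31, 786] [308.  145.1] [0.5126 0.0252 0.005 ] [0.5134 0.0265 0.013 ]
[235, 134, 32, 33, 801] [250.9 150.2] [0.5103 0.1037 0.005 ] [0.5111 0.1036 0.013 ]
[268, 188, 30, 29, 697] [282.3 202.2] [0.4336 0.0635 0.005 ] [0.4359 0.0641 0.013 ]
[205, 192, 31, 30, 715] [220.4 206.8] [0.432  0.1526 0.005 ] [0.4342 0.1516 0.013 ]
[27, 257, 43, 67, 1397] [ 43.5 290.2] [0.3142 0.4372 0.005 ] [0.3186 0.431  0.013 ]
[436, 257, 44, 67, 1406] [461.8 290.2] [ 0.2784 -0.2052  0.005 ] [ 0.2834 -0.1998  0.013 ]
[221, 335, 291, 29, 6435] [372.8 352.3] [ 0.1739 -0.073   0.005 ] [ 0.1808 -0.0699  0.013 ]
badge1_mid [(0.78, [222.0, 208.0], [0.431, 0.15, 0.009])]
mouth [(0.69, [306.0, 149.0], [0.53, 0.059, 0.211])]
rest []
pedal_pad [(0.82, [108.0, 229.0], [0.425, 0.293, 0.059])]
```

View pics/w1.png

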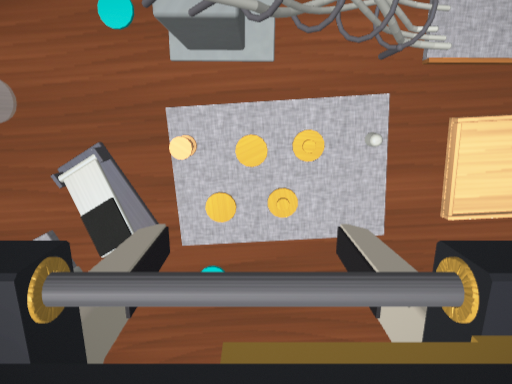

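```bash
cat > look.py <<'E'
import sys
from h import *
z=float(sys.argv[1]);nm=sys.argv[2] if len(sys.argv)>2 else ''
s,r=cur();c=optics.get_calibration('wrist');a=optics.get_image('wrist')
h=cv2.cvtColor(a,cv2.COLOR_RGB2HSV)
m=((h[...,0]>18)&(h[...,0]<32)&(h[...,1]>110)).astype(np.uint8)
n,l,st,ce=cv2.connectedComponentsWithStats(m)
for i in range(1,n):
  x,y,w,hh,ar=st[i]
  if ar>300 and .6<w/hh<1.6:
    p=(x+w/2-.5,y+hh/2-.5);q=ray(c,p,z)
    if np.hypot(*(q-s['tcp_pos'])[:2])<.12: print([x,y,w,hh,ar],'centroid',ray(c,ce[i],z).round(4),'bbox',q.round(4),end=' ');go(np.r_[q[:2],s['tcp_pos'][2]].round(4))
print(s['tcp_pos'].round(4),'psi',np.round(np.degrees(2*np.arctan2(s['ee_rot'][2],s['ee_rot'][1])),2),'f',s['ft_force'].round(1),'w',round(s['width'],4),'t',round(s['time'],2))
if nm: save(a,nm+'.png')
E
python3 -m handwheel '{"xyz":[[-0.058,-0.052,0.181],[-0.058,-0.052,0.181],[-0.058,-0.052,0.181],[-0.058,-0.052,0.181],[-0.058,-0.052,0.181],[-0.058,-0.052,0.181],[-0.058,-0.052,0.181]],"turn":[[0,0,1],[0,0,1],[0,0,1],[0,0,1],[0,0,1],[0,0,1],[0,0,1]],"jaw":[0.062,0.062,0.062,0.062,0.062,0.062,0.062]}' 20; python3 look.py .016 w2
```

```text
time: 3.8
tcp_pos: [0.4359, 0.1433, 0.0992]
ee_rot: [0.001, 0.999, -0.049, -0.0]
ft_force: [0.3, -0.2, 1.4]
width: 0.0623
[np.int32(266), np.int32(69), np.int32(58), np.int32(60), np.int32(2706)] centroid [0.5113 0.1037 0.016 ] bbox [0.5115 0.1034 0.016 ] -> [0.5115 0.1034 0.0992] xyz [0.0774, 0.0326, 0.0016] turn [0.0, 0.0, 0.0]
[np.int32(146), np.int32(73), np.int32(41), np.int32(43), np.int32(1033)] centroid [0.5234 0.1991 0.016 ] bbox [0.524  0.1983 0.016 ] -> [0.524  0.1983 0.0992] xyz [0.0805, -0.063, 0.0015] turn [0.0, 0.0, 0.0]
[np.int32(321), np.int32(166), np.int32(52), np.int32(51), np.int32(2097)] centroid [0.4364 0.0665 0.016 ] bbox [0.4365 0.0666 0.016 ] -> [0.4365 0.0666 0.0992] xyz [0.0064, 0.0767, 0.0014] turn [0.0, 0.0, 0.0]
[np.int32(215), np.int32(177), np.int32(54), np.int32(52), np.int32(2154)] centroid [0.435  0.1513 0.016 ] bbox [0.4353 0.1513 0.016 ] -> [0.4353 0.1513 0.0992] xyz [-0.0032, -0.0075, 0.0013] turn [0.0, 0.0, 0.0]
[0.4359 0.1433 0.0992] psi -5.6 f [ 0.3 -0.2  1.4] w 0.0623 t 3.8
```

View pics/w2.png

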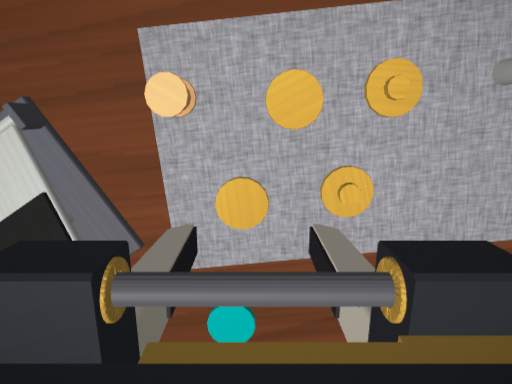

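```bash
python3 -m handwheel '{"xyz":[[-0.002,-0.008,0.04],[-0.002,-0.008,0.07],[-0.002,-0.008,0.085],[-0.002,-0.008,0.092],[-0.002,-0.008,0.092],[-0.002,-0.008,0.092],[-0.002,-0.008,0.092],[-0.002,-0.008,0.092],[-0.002,-0.008,0.092]],"turn":[[0,0,0],[0,0,0],[0,0,0],[0,0,0],[0,0,0],[0,0,0],[0,0,0],[0,0,0],[0,0,0]],"jaw":[0.062,0.062,0.062,0.062,0.062,0.035,0.035,0.035,0.035]}' 25; python3 look.py .016
```

```text
time: 4.6
tcp_pos: [0.438, 0.1517, 0.0098]
ee_rot: [-0.0, 0.999, -0.05, 0.003]
ft_force: [0.2, -0.1, 5.8]
width: 0.0432
[np.int32(290), np.int32(45), np.int32(91), np.int32(95), np.int32(6670)] centroid [0.5115 0.1039 0.016 ] bbox [0.5114 0.104  0.016 ] -> [0.5114 0.104  0.0098] xyz [0.0777, 0.0403, 0.0005] turn [0.0, 0.0, 0.0]
[np.int32(213), np.int32(211), np.int32(81), np.int32(62), np.int32(4125)] centroid [0.4381 0.1509 0.016 ] bbox [0.4394 0.1505 0.016 ] -> [0.4394 0.1505 0.0098] xyz [0.0015, 0.0011, -0.0] turn [0.0, 0.0, 0.0]
[0.438  0.1517 0.0098] psi -5.68 f [ 0.2 -0.1  5.8] w 0.0432 t 4.6
```

```bash
python3 -m handwheel '{"xyz":[[0,0,-0.02],[0,0,-0.06],[0,0,-0.10],[0,0,-0.14],[0,0,-0.18],[0.03,-0.003,-0.22],[0.06,-0.006,-0.26],[0.09,-0.009,-0.30],[0.13,-0.013,-0.32],[0.164,-0.016,-0.32]],"turn":[[0,0,0],[0,0,0],[0,0,0],[0,0,0],[0,0,0],[0,0,-1],[0,0,-1],[0,0,-1],[0,0,-1],[0,0,-1]],"jaw":[0.035,0.035,0.035,0.035,0.035,0.035,0.035,0.035,0.035,0.035]}' ; python3 -m handwheel '{"xyz":[[0.02,0,0]],"turn":[[0,0,0]],"jaw":[0.035]}'
python3 look.py .016 w3;python3 - <<'E'
from h import *
c=optics.get_calibration('wrist')
for nm,z in(('mouth',.211),('rest',.195),('pedal_pad',.059)): print(nm,[(round(d['conf'],2),np.round(d['point']).tolist(),np.round(ray(c,d['point'],z),3).tolist()) for d in spotter.tip_of('wrist',nm)[:6]])
print(c)
E
```

```text
time: 5.48
tcp_pos: [0.5862, 0.1524, 0.332]
ee_rot: [-0.002, 0.999, -0.04, 0.007]
ft_force: [0.8, 0.0, -1.0]
width: 0.0431
time: 5.57
tcp_pos: [0.61, 0.1502, 0.3346]
ee_rot: [-0.002, 0.999, -0.041, 0.01]
ft_force: [0.7, -0.5, -1.7]
width: 0.0429
[0.61   0.1502 0.3346] psi -4.68 f [ 0.7 -0.5 -1.7] w 0.0429 t 5.57
mouth [(0.86, [243.0, 125.0], [0.674, 0.152, 0.211])]
rest [(0.92, [266.0, 127.0], [0.67, 0.131, 0.195])]
pedal_pad []
{'mtx': array([[319.52896002,   0.        , 252.66951616],
       [  0.        , 319.52896002, 194.95637083],
       [  0.        ,   0.        ,   1.        ]]), 'rvec': array([-2.01933646,  2.19543432,  0.25025636]), 'tvec': array([0.2003397 , 0.5339588 , 0.63405397])}
```

View pics/w3.png

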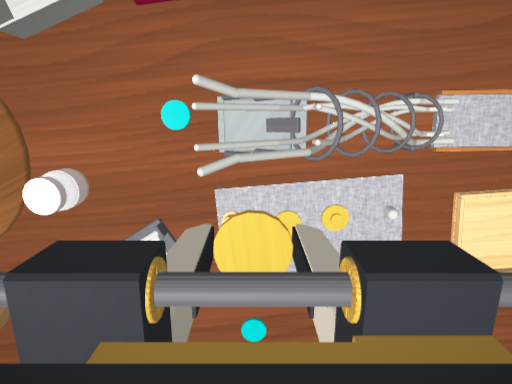

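Run:
```python
from h import *
go([.672,.148,.27],-4.5,30);go([.672,.153,.22],-4.5,30)
```

```text
-> [0.672, 0.148, 0.27] xyz [0.0661, -0.0025, 0.062] turn [29.8, -0.6, 0.1]
-> [0.672, 0.153, 0.22] xyz [0.0651, -0.0073, 0.1121] turn [29.8, -0.6, 0.1]
```

```bash
python3 -m handwheel '{"xyz":[[0.03,-0.001,0.01],[0.066,-0.0025,0.03],[0.066,-0.0025,0.06],[0.066,-0.0025,0.062],[0.066,-0.0025,0.062],[0.066,-0.0025,0.062],[0.066,-0.0025,0.062]],"turn":[[7,0,0],[14,0,0],[21,0,0],[28,-0.6,0],[30,-0.6,0],[30,-0.6,0],[30,-0.6,0]],"jaw":[0.035,0.035,0.035,0.035,0.035,0.035,0.035]}'
python3 - <<'E'
from h import *
go([.672,.153,.217],-4.5,32)
a=optics.get_image('side');save(cv2.resize(a[100:260,120:320],(800,640)[:2])[:600],'s4.png')
save(cv2.resize(a[120:240,130:290],(800,600),interpolation=cv2.INTER_CUBIC),'s4.png')
E
```

```text
time: 6.35
tcp_pos: [0.6707, 0.148, 0.2699]
ee_rot: [-0.26, 0.965, -0.038, 0.009]
ft_force: [-0.0, 1.0, -0.6]
width: 0.043
-> [0.672, 0.153, 0.217] xyz [0.001, 0.0222, 0.0483] turn [1.9, 0.1, 0.0]
```

View pics/s4.png

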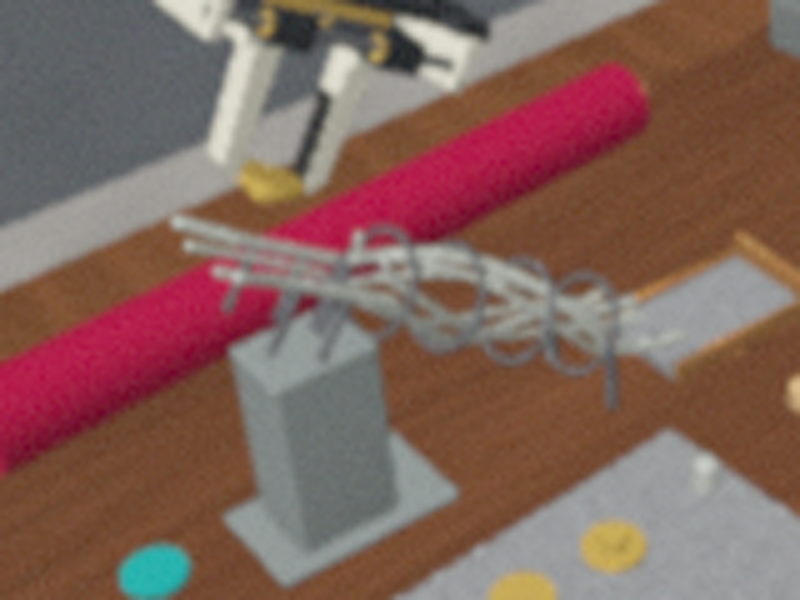

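```bash
python3 -m handwheel '{"xyz":[[0.001,0.011,0.024],[0.001,0.018,0.039],[0.001,0.022,0.048],[0.001,0.022,0.048],[0.001,0.022,0.048]],"turn":[[2,0,0],[2,0,0],[2,0,0],[2,0,0],[2,0,0]],"jaw":[0.035,0.035,0.035,0.035,0.035]}'
python3 - <<'E'
from h import *
a=optics.get_image('side')
save(cv2.resize(a[120:240,130:290],(800,600),interpolation=cv2.INTER_CUBIC),'s5.png')
E
```

```text
time: 6.82
tcp_pos: [0.6722, 0.157, 0.22]
ee_rot: [-0.277, 0.96, -0.034, 0.011]
ft_force: [0.8, 0.4, -0.3]
width: 0.0427
```

View pics/s5.png

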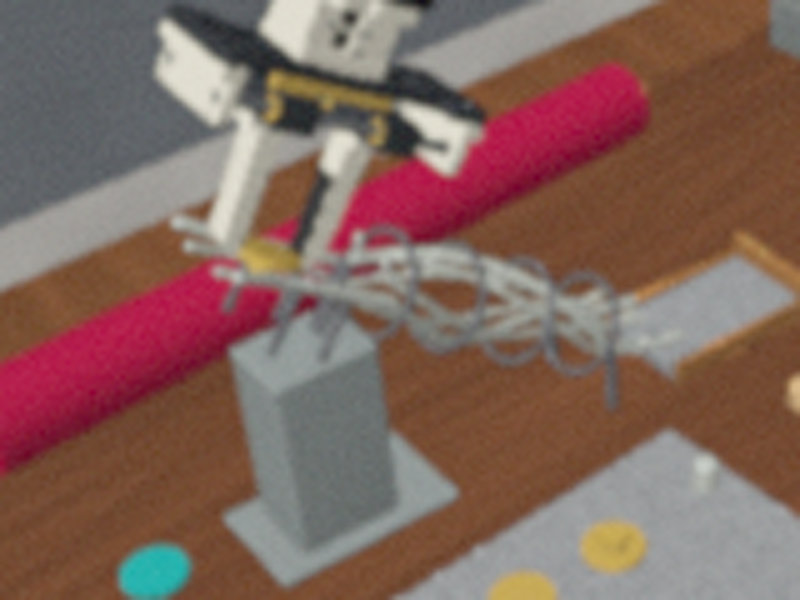

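```bash
python3 -m handwheel '{"xyz":[[0,0,0.003],[0,0,0.003],[0,0,0.003],[0,0,-0.02],[0,0,-0.06],[0,0,-0.1],[0,0,-0.1]],"turn":[[0,0,0],[0,0,0],[0,0,0],[0,0,0],[0,0,0],[0,0,0],[0,0,0]],"jaw":[0.06,0.06,0.06,0.06,0.06,0.06,0.06]}'
python3 - <<'E'
from h import *
a=optics.get_image('side')
save(cv2.resize(a[120:240,130:290],(800,600),interpolation=cv2.INTER_CUBIC),'s6.png')
b=optics.get_image('side');c=optics.get_calibration('side');print([(d['conf'],d['point']) for d in spotter.tip_of('side','pedal_pad')[:2]])
h=cv2.cvtColor(b,cv2.COLOR_RGB2HSV);m=((h[...,0]>18)&(h[...,0]<32)&(h[...,1]>110))[140:210,160:260];y,x=np.nonzero(m);print(len(x),x.mean()+160,y.mean()+140,proj(c,[.664,.133,.195]),proj(c,[.672,.155,.211]))
go([.414,.297,.12],-4.5);go([.6,.15,.33],-4.5)
E
```

```text
time: 7.45
tcp_pos: [0.6729, 0.0984, 0.313]
ee_rot: [-0.276, 0.96, -0.036, 0.02]
ft_force: [1.2, -0.9, -0.1]
width: 0.0597
[(0.7, [197.5, 282.6]), (0.19, [277.2, 176.6])]
34 190.94117647058823 173.0 [[191.50208915 175.14674748]] [[183.11781844 172.67493541]]
-> [0.414, 0.297, 0.12] xyz [-0.2678, -0.0489, 0.249] turn [-32.3, -0.1, 0.4]
-> [0.6, 0.15, 0.33] xyz [-0.071, -0.048, 0.0008] turn [-32.3, -0.1, 0.4]
```

View pics/s6.png

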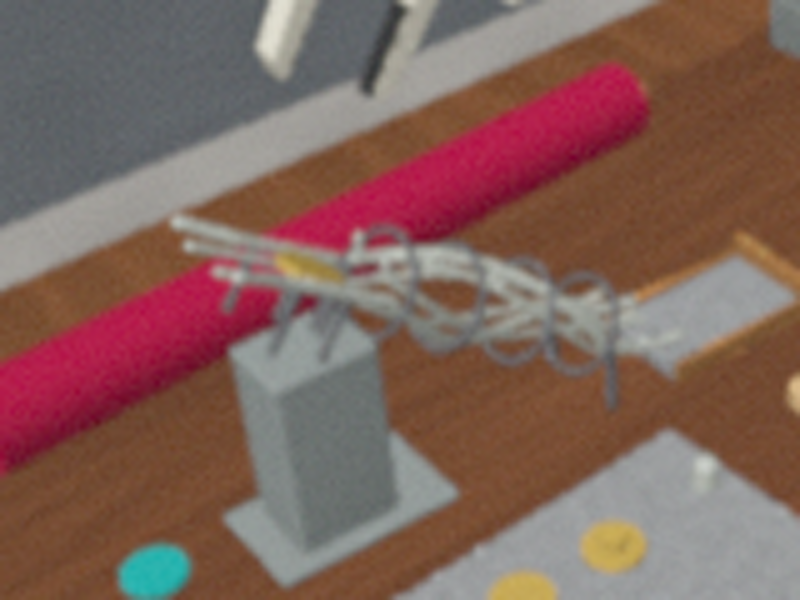

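```bash
python3 -m handwheel '{"xyz":[[-0.035,-0.024,0],[-0.071,-0.048,0],[-0.11,-0.048,0.05],[-0.15,-0.048,0.10],[-0.268,-0.049,0.249],[-0.268,-0.049,0.249],[-0.268,-0.049,0.249],[-0.268,-0.049,0.249],[-0.268,-0.049,0.249],[-0.268,-0.049,0.249]],"turn":[[-7,0,0],[-14,0,0],[-21,0,0],[-28,0,0],[-32.3,0,0.4],[-32.3,0,0.4],[-32.3,0,0.4],[-32.3,0,0.4],[-32.3,0,0.4],[-32.3,0,0.4]],"jaw":[0,0,0,0,0,0,0,0,0,0]}'
python3 - <<'E'
from h import *
c=optics.get_calibration('wrist');a=optics.get_image('wrist');print([(d['conf'],d['point'],ray(c,d['point'],.059).round(3)) for d in spotter.tip_of('wrist','pedal_pad')[:2]])
save(a,'w7.png');go([.414,.297,.064],-4.5)
E
```

```text
time: 8.43
tcp_pos: [0.4075, 0.2988, 0.1167]
ee_rot: [0.002, 0.999, -0.036, -0.003]
ft_force: [0.2, -0.7, 0.0]
width: 0.0015
[(0.56, [256.0, 187.8], array([0.423, 0.294, 0.059]))]
-> [0.414, 0.297, 0.064] xyz [0.0086, 0.0014, 0.0521] turn [0.3, 0.5, 0.6]
```

View pics/w7.png

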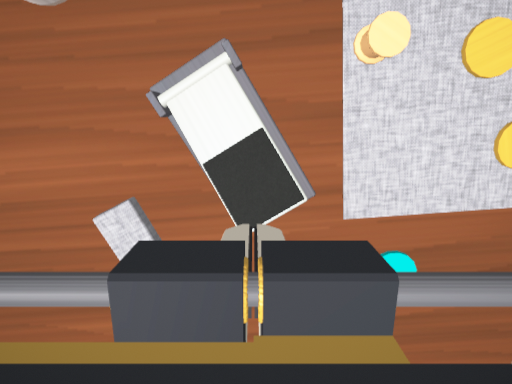

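```bash
python3 -m handwheel '{"xyz":[[0.014,0.003,0.035],[0.014,0.003,0.05],[0.014,0.003,0.06],[0.014,0.003,0.07],[0.014,0.003,0.078],[0.014,0.003,0.085],[0.014,0.003,0.087],[0.014,0.003,0.088],[0.014,0.003,0.088]],"turn":[[0,0,0],[0,0,0],[0,0,0],[0,0,0],[0,0,0],[0,0,0],[0,0,0],[0,0,0],[0,0,0]],"jaw":[0,0,0,0,0,0,0,0,0]}'
```

```text
time: 9.28
tcp_pos: [0.4164, 0.2928, 0.0308]
ee_rot: [0.005, 0.999, -0.034, -0.007]
ft_force: [-8.1, -5.2, 23.1]
width: 0.0005
```

```bash
python3 -m handwheel '{"xyz":[[0,0,0.002],[0,0,0.002],[0,0,0.002],[0,0,0.002],[0,0,0.002],[0,0,0.002],[0,0,0.002],[0,0,0.002],[0,0,0.002],[0,0,0.002]],"turn":[[0,0,0],[0,0,0],[0,0,0],[0,0,0],[0,0,0],[0,0,0],[0,0,0],[0,0,0],[0,0,0],[0,0,0]],"jaw":[0,0,0,0,0,0,0,0,0,0]}';  python3 -m handwheel '{"xyz":[[0,0,0.001],[0,0,0.001],[0,0,0.001],[0,0,0.001],[0,0,0.001],[0,0,0.001]],"turn":[[0,0,0],[0,0,0],[0,0,0],[0,0,0],[0,0,0],[0,0,0]],"jaw":[0,0,0,0,0,0]}'
python3 - <<'E'
from h import *
for cam in('side','scene'):
  b=optics.get_image(cam);c=optics.get_calibration(cam);print(manip.state()['tcp_pos'])
  h=cv2.cvtColor(b,cv2.COLOR_RGB2HSV);m=((h[...,0]>18)&(h[...,0]<32)&(h[...,1]>110)).astype(np.uint8)
  n,l,st,ce=cv2.connectedComponentsWithStats(m)
  print(cam,[(ce[i].round(1).tolist(),int(st[i,4]),ray(c,ce[i],.018).round(3).tolist()) for i in range(1,n) if 12<st[i,4]<400 and abs(ray(c,ce[i],.018)[1])<.35])
  if cam=='side': save(cv2.resize(b[120:270,180:380],(800,600),interpolation=cv2.INTER_CUBIC),'s8.png')
E
```

```text
time: 10.12
tcp_pos: [0.4164, 0.2928, 0.0311]
ee_rot: [0.005, 0.999, -0.034, -0.007]
ft_force: [-3.8, -2.0, 14.7]
width: 0.0006
time: 10.62
tcp_pos: [0.4164, 0.2928, 0.0314]
ee_rot: [0.005, 0.999, -0.034, -0.006]
ft_force: [-2.3, -0.5, 6.2]
width: 0.0007
[0.4164071 0.2927869 0.0313257]
side [([268.5, 182.0], 54, [0.645, -0.175, 0.018]), ([252.2, 229.0], 87, [0.501, 0.037, 0.018]), ([233.9, 239.5], 101, [0.506, 0.11, 0.018]), ([260.2, 248.0], 107, [0.424, 0.074, 0.018]), ([199.2, 267.2], 49, [0.491, 0.252, 0.018])]
[0.4164147  0.29279236 0.03132934]
scene [([270.4, 197.7], 64, [0.441, 0.063, 0.018]), ([286.3, 207.5], 65, [0.51, 0.105, 0.018]), ([267.5, 213.5], 68, [0.519, 0.024, 0.018]), ([225.6, 250.4], 92, [0.648, -0.178, 0.018])]
```

View pics/s8.png

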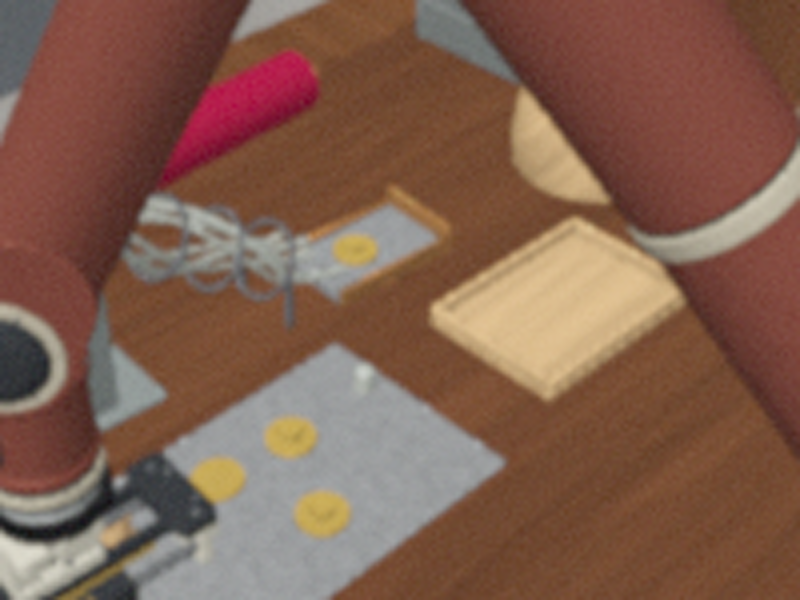

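```bash
python3 -m handwheel '{"xyz":[[0,0,-0.03],[0,0,-0.07],[0.01,0.02,-0.09],[0.107,0.182,-0.09],[0.107,0.182,-0.09],[0.107,0.182,-0.09],[0.107,0.182,-0.09],[0.107,0.182,-0.09],[0.107,0.182,-0.09],[0.107,0.182,-0.09]],"turn":[[0,0,0.5],[0,0,0.5],[0,0,0.5],[0,0,0.5],[0,0,0.5],[0,0,0.5],[0,0,0.5],[0,0,0.5],[0,0,0.5],[0,0,0.5]],"jaw":[0,0,0,0.06,0.06,0.06,0.06,0.06,0.06,0.06]}'; python3 look.py .016
```

```text
time: 11.55
tcp_pos: [0.513, 0.1028, 0.1221]
ee_rot: [0.005, 0.999, -0.04, -0.006]
ft_force: [-0.8, 1.1, 0.2]
width: 0.0427
[np.int32(312), np.int32(160), np.int32(48), np.int32(47), np.int32(1780)] centroid [0.5153 0.0281 0.016 ] bbox [0.5154 0.0283 0.016 ] -> [0.5154 0.0283 0.1221] xyz [0.0092, 0.0762, 0.0005] turn [0.0, 0.0, 0.0]
[np.int32(226), np.int32(170), np.int32(49), np.int32(49), np.int32(1844)] centroid [0.5118 0.1035 0.016 ] bbox [0.5118 0.1033 0.016 ] -> [0.5118 0.1033 0.1221] xyz [-0.0002, 0.0017, -0.0001] turn [0.0, 0.0, 0.0]
[np.int32(276), np.int32(247), np.int32(21), np.int32(26), np.int32(381)] centroid [0.4447 0.0759 0.016 ] bbox [0.4465 0.0753 0.016 ] -> [0.4465 0.0753 0.1221] xyz [-0.0631, 0.0347, 0.001] turn [0.0, 0.0, 0.0]
[0.513  0.1028 0.1221] psi -4.63 f [-0.8  1.1  0.2] w 0.0427 t 11.55
```

```bash
python3 -m handwheel '{"xyz":[[-0.001,0,0.03],[-0.001,0,0.06],[-0.001,0,0.09],[-0.001,0,0.105],[-0.001,0,0.112],[-0.001,0,0.113],[-0.001,0,0.113],[-0.001,0,0.113],[-0.001,0,0.113],[-0.001,0,0.113]],"turn":[[0,0,0],[0,0,0],[0,0,0],[0,0,0],[0,0,0],[0,0,0],[0,0,0],[0,0,0],[0,0,0],[0,0,0]],"jaw":[0.062,0.062,0.062,0.062,0.062,0.062,0.035,0.035,0.035,0.035]}' 25; python3 look.py .016;python3 -c "
from h import *
go([.672,.148,.30],-4.5,30)"
```

```text
time: 12.43
tcp_pos: [0.5106, 0.1046, 0.0103]
ee_rot: [0.004, 0.999, -0.038, -0.005]
ft_force: [-1.2, 1.1, 2.5]
width: 0.0425
[np.int32(351), np.int32(186), np.int32(80), np.int32(55), np.int32(3689)] centroid [0.5206 0.0299 0.016 ] bbox [0.5221 0.0303 0.016 ] -> [0.5221 0.0303 0.0103] xyz [0.0172, 0.0732, 0.0004] turn [0.0, 0.0, 0.0]
[np.int32(213), np.int32(203), np.int32(81), np.int32(69), np.int32(4591)] centroid [0.5133 0.1035 0.016 ] bbox [0.5145 0.1033 0.016 ] -> [0.5145 0.1033 0.0103] xyz [0.004, 0.0011, -0.0001] turn [0.0, 0.0, 0.0]
[0.5106 0.1046 0.0103] psi -4.41 f [-1.2  1.1  2.5] w 0.0425 t 12.43
-> [0.672, 0.148, 0.3] xyz [0.1547, -0.0534, -0.2917] turn [30.4, 0.6, -0.1]
```

```bash
python3 -m handwheel '{"xyz":[[0,0,-0.03],[0,0,-0.07],[0,0,-0.11],[0,0,-0.15],[0,0,-0.19],[0,0,-0.23],[0.03,-0.01,-0.26],[0.06,-0.02,-0.292],[0.10,-0.035,-0.292],[0.14,-0.05,-0.292]],"turn":[[0,0,0],[0,0,0],[0,0,0],[0,0,0],[0,0,0],[0,0,0],[6,0.6,0],[12,0.6,0],[18,0.6,0],[25,0.6,0]],"jaw":[0.035,0.035,0.035,0.035,0.035,0.035,0.035,0.035,0.035,0.035]}'; python3 -c "
from h import *
go([.670,.153,.27],-4.5,32);go([.670,.155,.220],-4.5,32)"
```

```text
time: 13.32
tcp_pos: [0.6541, 0.1453, 0.3067]
ee_rot: [-0.216, 0.976, -0.037, 0.014]
ft_force: [0.9, 0.9, -1.7]
width: 0.043
-> [0.67, 0.153, 0.27] xyz [0.0149, 0.0074, 0.0372] turn [7.1, -0.6, 0.3]
-> [0.67, 0.155, 0.22] xyz [0.0142, 0.0267, 0.0834] turn [7.1, -0.6, 0.3]
```

```bash
python3 -m handwheel '{"xyz":[[0.015,0.006,0.03],[0.015,0.0074,0.037],[0.014,0.017,0.06],[0.014,0.022,0.075],[0.014,0.027,0.083],[0.014,0.027,0.083],[0.014,0.027,0.083]],"turn":[[7,0,0],[7,-0.6,0.3],[7,-0.6,0.3],[7,-0.6,0.3],[7,-0.6,0.3],[7,-0.6,0.3],[7,-0.6,0.3]],"jaw":[0.035,0.035,0.035,0.035,0.035,0.035,0.035]}'
```

```text
time: 13.9
tcp_pos: [0.6695, 0.1547, 0.2208]
ee_rot: [-0.275, 0.961, -0.037, 0.01]
ft_force: [0.4, 0.9, -0.4]
width: 0.0431
```

```bash
python3 -m handwheel '{"xyz":[[0,0,0.003],[0,0,0.003],[0,0,0.003],[0,0,-0.02],[0,0,-0.06],[0,0,-0.1],[0,0,-0.1]],"turn":[[0,0,0],[0,0,0],[0,0,0],[0,0,0],[0,0,0],[0,0,0],[0,0,0]],"jaw":[0.06,0.06,0.06,0.06,0.06,0.06,0.06]}'
python3 - <<'E'
from h import *
b=optics.get_image('side')
h=cv2.cvtColor(b,cv2.COLOR_RGB2HSV);m=((h[...,0]>18)&(h[...,0]<32)&(h[...,1]>110))[140:210,160:230];y,x=np.nonzero(m);print(len(x),x.mean()+160,y.mean()+140)
go([.646,-.177,.15],-4.5)
E
```

```text
time: 14.48
tcp_pos: [0.6703, 0.0968, 0.314]
ee_rot: [-0.274, 0.961, -0.039, 0.019]
ft_force: [0.9, -0.9, 1.3]
width: 0.0603
38 190.6578947368421 172.94736842105263
-> [0.646, -0.177, 0.15] xyz [-0.0011, 0.3202, -0.0096] turn [-31.9, -0.6, -0.1]
```

```bash
python3 -m handwheel '{"xyz":[[0,0.03,-0.01],[0,0.07,-0.02],[0,0.11,-0.02],[0,0.15,-0.02],[-0.001,0.32,-0.01],[-0.001,0.32,-0.01],[-0.001,0.32,-0.01],[-0.001,0.32,-0.01],[-0.001,0.32,-0.01],[-0.001,0.32,-0.01]],"turn":[[-7,0,0],[-14,0,0],[-21,0,0],[-28,0,0],[-31.9,-0.6,0],[-31.9,-0.6,0],[-31.9,-0.6,0],[-31.9,-0.6,0],[-31.9,-0.6,0],[-31.9,-0.6,0]],"jaw":[0.05,0.05,0.05,0.05,0.05,0.05,0.05,0.05,0.05,0.05]}'; python3 look.py .018 w9
```

```text
time: 15.37
tcp_pos: [0.6433, -0.1802, 0.1472]
ee_rot: [0.001, 0.999, -0.043, -0.003]
ft_force: [0.7, 0.6, 0.4]
width: 0.0502
[np.int32(228), np.int32(158), np.int32(46), np.int32(46), np.int32(1604)] centroid [ 0.65   -0.1799  0.018 ] bbox [ 0.65   -0.1799  0.018 ] -> [ 0.65   -0.1799  0.1472] xyz [0.005, 0.0026, 0.0018] turn [0.0, 0.0, 0.0]
[ 0.6433 -0.1802  0.1472] psi -4.89 f [0.7 0.6 0.4] w 0.0502 t 15.37
```

View pics/w9.png

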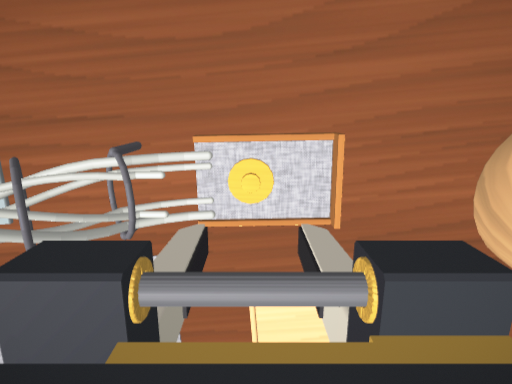

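```bash
python3 -m handwheel '{"xyz":[[0.006,0.001,0],[0.006,0.001,0],[0.006,0.001,0],[0.006,0.001,0],[0.006,0.001,0],[0.006,0.001,0],[0.006,0.001,0],[0.006,0.001,0],[0.006,0.001,0],[0.006,0.001,0]],"turn":[[0,0,-7],[0,0,-14],[0,0,-21],[0,0,-28],[0,0,-35],[0,0,-42],[0,0,-49],[0,0,-56],[0,0,-63],[0,0,-70]],"jaw":[0.036,0.036,0.036,0.036,0.036,0.036,0.036,0.036,0.036,0.036]}';python3 -m handwheel '{"xyz":[[0,0,0.02],[0,0,0.04],[0,0,0.07],[0,0,0.07]],"turn":[[0,0,-7],[0,0,-14],[0,0,-20],[0,0,-20]],"jaw":[0.036,0.036,0.036,0.036]}'; python3 look.py .018; python3 -c "
from h import *
go([.65,-.18,.08],85.5);print(manip.state()['qpos'].round(2))"
```

```text
time: 16.25
tcp_pos: [0.6525, -0.1748, 0.1507]
ee_rot: [-0.001, 0.839, 0.544, 0.001]
ft_force: [0.7, 0.3, -0.4]
width: 0.0361
time: 16.58
tcp_pos: [0.6496, -0.1716, 0.0763]
ee_rot: [-0.005, 0.73, 0.684, -0.001]
ft_force: [-0.9, -1.2, -1.3]
width: 0.0363
[np.int32(224), np.int32(189), np.int32(59), np.int32(57), np.int32(2585)] centroid [ 0.6492 -0.1785  0.018 ] bbox [ 0.6491 -0.1782  0.018 ] -> [ 0.6491 -0.1782  0.0763] xyz [-0.0063, -0.0015, 0.0025] turn [0.0, 0.0, 0.0]
[ 0.6496 -0.1716  0.0763] psi 86.25 f [-0.9 -1.2 -1.3] w 0.0363 t 16.58
-> [0.65, -0.18, 0.08] xyz [-0.008, -0.0005, -0.0012] turn [-0.3, -0.3, 0.5]
[ 0.51  0.85 -0.53  1.48  0.48  0.95 -0.23]
```

```bash
python3 -m handwheel '{"xyz":[[-0.007,-0.0005,0.02],[-0.007,-0.0005,0.04],[-0.007,-0.0005,0.05],[-0.007,-0.0005,0.0555],[-0.007,-0.0005,0.0555],[-0.007,-0.0005,0.0555],[-0.007,-0.0005,0.0555],[-0.007,-0.0005,0.0555]],"turn":[[0,0,0],[0,0,0],[0,0,0],[0,0,0],[0,0,0],[0,0,0],[0,0,0],[0,0,0]],"jaw":[0.036,0.036,0.036,0.036,0.036,0.01,0.01,0.01]}' 25;python3 -m handwheel '{"xyz":[[0,0,0],[0,0,-0.02],[0,0,-0.06],[0,0,-0.1],[0,0,-0.1]],"turn":[[0,0,0],[0,0,0],[0,0,0],[0,0,0],[0,0,0]],"jaw":[0.01,0.01,0.01,0.01,0.01]}'; python3 -c "
from h import *
go([.51,-.33,.12],85.5)"
```

```text
time: 17.3
tcp_pos: [0.6508, -0.1786, 0.0248]
ee_rot: [-0.003, 0.732, 0.682, 0.001]
ft_force: [-0.5, -0.6, -0.1]
width: 0.0204
time: 17.72
tcp_pos: [0.6569, -0.1789, 0.1344]
ee_rot: [0.004, 0.732, 0.681, 0.007]
ft_force: [1.6, -0.1, 1.4]
width: 0.0147
-> [0.51, -0.33, 0.12] xyz [-0.1612, -0.1359, 0.0117] turn [0.8, -0.2, 0.4]
```

```bash
python3 -m handwheel '{"xyz":[[-0.001,-0.007,0.04],[-0.001,-0.007,0.055],[-0.001,-0.007,0.055]],"turn":[[0.8,0,0],[0.8,0,0],[0.8,0,0]],"jaw":[0.036,0.036,0.036]}'; python3 look.py .018
```

```text
time: 17.97
tcp_pos: [0.6481, -0.1795, 0.0762]
ee_rot: [-0.003, 0.732, 0.681, -0.0]
ft_force: [-0.5, -0.7, -1.4]
width: 0.0306
[np.int32(241), np.int32(179), np.int32(59), np.int32(58), np.int32(2562)] centroid [ 0.6605 -0.1793  0.018 ] bbox [ 0.6607 -0.1798  0.018 ] -> [ 0.6607 -0.1798  0.0762] xyz [0.0004, 0.0112, 0.0018] turn [0.0, 0.0, 0.0]
[ 0.6481 -0.1795  0.0762] psi 85.91 f [-0.5 -0.7 -1.4] w 0.0306 t 17.97
```

```bash
python3 -m handwheel '{"xyz":[[0,0.011,0.02],[0,0.011,0.04],[0,0.011,0.05],[0,0.011,0.055],[0,0.011,0.057],[0,0.011,0.057]],"turn":[[0,0,0],[0,0,0],[0,0,0],[0,0,0],[0,0,0],[0,0,0]],"jaw":[0.036,0.036,0.036,0.036,0.036,0.036]}' 25; python3 look.py .018 w10
```

```text
time: 18.52
tcp_pos: [0.6607, -0.1799, 0.0216]
ee_rot: [-0.002, 0.732, 0.681, 0.001]
ft_force: [0.3, 0.2, 0.4]
width: 0.0359
[np.int32(218), np.int32(198), np.int32(71), np.int32(74), np.int32(4159)] centroid [ 0.661  -0.1794  0.018 ] bbox [ 0.6612 -0.1794  0.018 ] -> [ 0.6612 -0.1794  0.0216] xyz [0.0005, 0.0001, 0.0005] turn [0.0, 0.0, 0.0]
[ 0.6607 -0.1799  0.0216] psi 85.9 f [0.3 0.2 0.4] w 0.0359 t 18.52
```

View pics/w10.png

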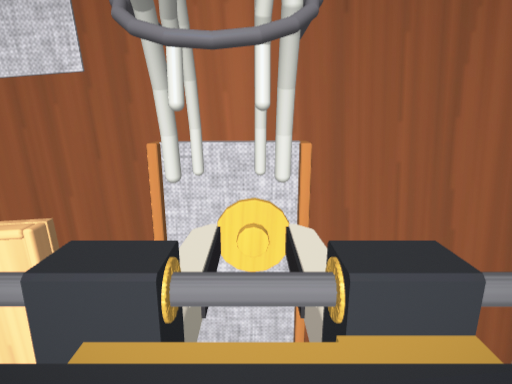

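```bash
python3 -m handwheel '{"xyz":[[0,0,0.003],[0,0,0.003],[0,0,0.003],[0,0,0.003],[0,0,0.003],[0,0,0.003],[0,0,0.003]],"turn":[[0,0,0],[0,0,0],[0,0,0],[0,0,0],[0,0,0],[0,0,0],[0,0,0]],"jaw":[0.036,0.036,0.012,0.012,0.012,0.012,0.012]}' 20
```

```text
time: 19.15
tcp_pos: [0.6611, -0.1799, 0.0193]
ee_rot: [-0.002, 0.732, 0.681, 0.001]
ft_force: [-0.5, -0.2, 1.1]
width: 0.0166
```

```bash
python3 -m handwheel '{"xyz":[[0,0,-0.02],[0,0,-0.05],[0,0,-0.09],[0,0,-0.1],[0,0,-0.1]],"turn":[[0,0,0],[0,0,0],[0,0,0],[0,0,0],[0,0,0]],"jaw":[0.012,0.012,0.012,0.012,0.012]}'; python3 look.py .117
python3 - <<'E'
from h import *
go([.51,-.33,.12],85.5)
for cam in('side','scene'):
  b=optics.get_image(cam);c=optics.get_calibration(cam)
  D=spotter.cut_out(cam,'tray_in')[0];ys,xs=np.nonzero(D['mask']);hull=cv2.approxPolyDP(cv2.convexHull(np.c_[xs,ys].astype(np.int32)),4,True).reshape(-1,2)
  print(cam,D['conf'],[ray(c,p,.02).round(3)[:2].tolist() for p in hull])
E
```

```text
time: 19.57
tcp_pos: [0.6639, -0.1803, 0.1236]
ee_rot: [0.002, 0.732, 0.681, 0.004]
ft_force: [0.7, -0.2, -0.2]
width: 0.0173
[np.int32(216), np.int32(199), np.int32(74), np.int32(73), np.int32(2895)] centroid [ 0.6642 -0.1794  0.117 ] bbox [ 0.664  -0.1812  0.117 ] -> [ 0.664  -0.1812  0.1236] xyz [-0.0007, 0.0022, -0.003] turn [0.0, 0.0, 0.0]
[ 0.6639 -0.1803  0.1236] psi 85.88 f [ 0.7 -0.2 -0.2] w 0.0173 t 19.57
-> [0.51, -0.33, 0.12] xyz [-0.1601, -0.1408, -0.0003] turn [0.1, -0.2, 0.4]
side 0.61 [[0.397, -0.352], [0.388, -0.154], [0.514, -0.148], [0.531, -0.345]]
scene 0.77 [[0.547, -0.184], [0.548, -0.364], [0.399, -0.36], [0.398, -0.174]]
```

```bash
python3 -m handwheel '{"xyz":[[-0.03,-0.03,-0.01],[-0.16,-0.141,0],[-0.16,-0.141,0],[-0.16,-0.141,0],[-0.16,-0.141,0],[-0.16,-0.141,0],[-0.16,-0.141,0],[-0.16,-0.141,0]],"turn":[[0,0,0],[0,0,0],[0,0,0],[0,0,0.4],[0,0,0.4],[0,0,0.4],[0,0,0.4],[0,0,0.4]],"jaw":[0.012,0.012,0.012,0.012,0.012,0.012,0.012,0.012]}'; python3 look.py .117 w11
python3 - <<'E'
from h import *
c=optics.get_calibration('wrist')
for D in spotter.tip_of('wrist','tray_in')[:2]: print(D['conf'],D['point'],ray(c,D['point'],.006).round(3))
for D in spotter.cut_out('wrist','tray_in')[:2]:
  ys,xs=np.nonzero(D['mask']);hull=cv2.approxPolyDP(cv2.convexHull(np.c_[xs,ys].astype(np.int32)),4,True).reshape(-1,2)
  print(D['conf'],[(p.tolist(),ray(c,p,.02).round(3)[:2].tolist()) for p in hull])
go([.50,-.33,.03],85.5)
E
```

```text
time: 20.48
tcp_pos: [0.507, -0.3295, 0.1156]
ee_rot: [-0.004, 0.735, 0.678, 0.0]
ft_force: [0.5, 1.3, -0.9]
width: 0.0172
[np.int32(213), np.int32(198), np.int32(77), np.int32(74), np.int32(2955)] centroid [ 0.5073 -0.3254  0.117 ] bbox [ 0.5065 -0.327   0.117 ] -> [ 0.5065 -0.327   0.1156] xyz [0.0009, -0.0019, 0.0005] turn [0.0, 0.0, 0.0]
[ 0.507  -0.3295  0.1156] psi 85.45 f [ 0.5  1.3 -0.9] w 0.0172 t 20.48
0.73 [198.0, 126.8] [ 0.466 -0.268  0.006]
0.87 [([287, 217], [0.536, -0.349]), ([200, 239], [0.459, -0.363]), ([131, 237], [0.399, -0.357]), ([90, 0], [0.4, -0.17]), ([278, 0], [0.538, -0.181])]
-> [0.5, -0.33, 0.03] xyz [-0.0039, -0.0086, 0.0866] turn [-0.2, -0.4, 0.2]
```

View pics/w11.png

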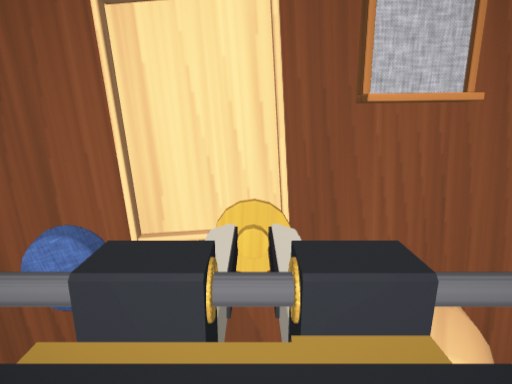

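```bash
python3 -m handwheel '{"xyz":[[0.003,-0.02,0.01],[0.003,-0.02,0.04],[0.003,-0.02,0.07],[0.003,-0.02,0.09],[0.003,-0.02,0.099],[0.003,-0.02,0.101],[0.003,-0.02,0.101]],"turn":[[0,0,0],[0,-0.4,0],[0,-0.4,0],[0,-0.4,0],[0,-0.4,0],[0,-0.4,0],[0,-0.4,0]],"jaw":[0.012,0.012,0.012,0.012,0.012,0.012,0.012]}'; python3 look.py .02
```

```text
time: 21.22
tcp_pos: [0.4903, -0.321, 0.0157]
ee_rot: [-0.001, 0.732, 0.681, -0.001]
ft_force: [0.1, 0.2, -0.7]
width: 0.0167
[np.int32(216), np.int32(199), np.int32(74), np.int32(73), np.int32(2891)] centroid [ 0.4909 -0.3161  0.02  ] bbox [ 0.4907 -0.3178  0.02  ] -> [ 0.4907 -0.3178  0.0157] xyz [0.0038, -0.0003, 0.0009] turn [0.0, 0.0, 0.0]
[ 0.4903 -0.321   0.0157] psi 85.85 f [ 0.1  0.2 -0.7] w 0.0167 t 21.22
```

Lower a touch, release, retreat, and go to badge D.

```bash
python3 -m handwheel '{"xyz":[[0,0,0.002],[0,0,0.002],[0,0,0.002],[0,0,0.002],[0,0,-0.03],[0,0,-0.07],[0,0,-0.1],[0,0,-0.1]],"turn":[[0,0,0],[0,0,0],[0,0,0],[0,0,0],[0,0,0],[0,0,0],[0,0,0],[0,0,0]],"jaw":[0.012,0.034,0.034,0.034,0.034,0.034,0.034,0.034]}'; python3 look.py .012;  python3 -c "
from h import *
go([.513,.026,.10],85.5)"
```

```text
time: 21.93
tcp_pos: [0.4954, -0.3229, 0.1235]
ee_rot: [0.006, 0.733, 0.681, 0.001]
ft_force: [1.2, 0.4, 0.3]
width: 0.0342
[np.int32(223), np.int32(164), np.int32(53), np.int32(59), np.int32(1992)] centroid [ 0.4922 -0.3229  0.012 ] bbox [ 0.4934 -0.3251  0.012 ] -> [ 0.4934 -0.3251  0.1235] xyz [-0.0026, 0.0001, -0.0029] turn [0.0, 0.0, 0.0]
[ 0.4954 -0.3229  0.1235] psi 85.8 f [1.2 0.4 0.3] w 0.0342 t 21.93
-> [0.513, 0.026, 0.1] xyz [0.3491, -0.0062, 0.019] turn [0.3, 0.3, 0.3]
```

```bash
python3 -m handwheel '{"xyz":[[0.349,-0.006,0.019],[0.349,-0.006,0.019],[0.349,-0.006,0.019],[0.349,-0.006,0.019],[0.349,-0.006,0.019],[0.349,-0.006,0.019],[0.349,-0.006,0.019],[0.349,-0.006,0.019],[0.349,-0.006,0.019],[0.349,-0.006,0.019]],"turn":[[0,0,0.3],[0,0,0.3],[0,0,0.3],[0,0,0.3],[0,0,0.3],[0,0,0.3],[0,0,0.3],[0,0,0.3],[0,0,0.3],[0,0,0.3]],"jaw":[0.034,0.034,0.034,0.034,0.034,0.034,0.034,0.034,0.034,0.034]}'; python3 look.py .010
```

```text
time: 22.82
tcp_pos: [0.5125, 0.0323, 0.0997]
ee_rot: [0.002, 0.731, 0.682, 0.001]
ft_force: [-0.3, 0.0, 0.2]
width: 0.0343
[np.int32(125), np.int32(139), np.int32(55), np.int32(53), np.int32(2242)] centroid [0.4346 0.0646 0.01  ] bbox [0.4343 0.0646 0.01  ] -> [0.4343 0.0646 0.0997] xyz [0.0305, -0.0806, -0.0008] turn [0.0, 0.0, 0.0]
[np.int32(227), np.int32(179), np.int32(51), np.int32(50), np.int32(2016)] centroid [0.5123 0.027  0.01  ] bbox [0.5123 0.0269 0.01  ] -> [0.5123 0.0269 0.0997] xyz [-0.0014, -0.0, -0.0003] turn [0.0, 0.0, 0.0]
[0.5125 0.0323 0.0997] psi 86.06 f [-0.3  0.   0.2] w 0.0343 t 22.82
```

```bash
python3 -m handwheel '{"xyz":[[-0.002,0,0.03],[-0.002,0,0.06],[-0.002,0,0.08],[-0.002,0,0.087],[-0.002,0,0.09],[-0.002,0,0.09],[-0.002,0,0.09]],"turn":[[0,0,0],[0,0,0],[0,0,0],[0,0,0],[0,0,0],[0,0,0],[0,0,0]],"jaw":[0.034,0.034,0.034,0.034,0.034,0.034,0.034]}'; python3 look.py .01
```

```text
time: 23.45
tcp_pos: [0.5131, 0.0246, 0.0099]
ee_rot: [0.003, 0.733, 0.68, 0.0]
ft_force: [0.4, 0.5, -0.0]
width: 0.0338
[np.int32(57), np.int32(138), np.int32(85), np.int32(80), np.int32(5242)] centroid [0.4354 0.065  0.01  ] bbox [0.4354 0.0647 0.01  ] -> [0.4354 0.0647 0.0099] xyz [0.0338, -0.0807, -0.0005] turn [0.0, 0.0, 0.0]
[np.int32(215), np.int32(196), np.int32(73), np.int32(74), np.int32(4141)] centroid [0.513  0.0279 0.01  ] bbox [0.5127 0.0278 0.01  ] -> [0.5127 0.0278 0.0099] xyz [0.0028, -0.0009, 0.0001] turn [0.0, 0.0, 0.0]
[0.5131 0.0246 0.0099] psi 85.69 f [ 0.4  0.5 -0. ] w 0.0338 t 23.45
```

```bash
python3 -m handwheel '{"xyz":[[0.0025,0,0.0],[0.0025,0,0.001],[0.0025,0,0.001],[0.0025,0,0.001],[0.0025,0,0.001],[0.0025,0,0.001],[0.0025,0,-0.03],[0.0025,0,-0.07],[0.0025,0,-0.11],[0.0025,0,-0.11]],"turn":[[0,0,0],[0,0,0],[0,0,0],[0,0,0],[0,0,0],[0,0,0],[0,0,0],[0,0,0],[0,0,0],[0,0,0]],"jaw":[0.034,0.012,0.012,0.012,0.012,0.012,0.012,0.012,0.012,0.012]}' 20; python3 look.py .12;python3 -c "
from h import *
go([.450,-.285,.12],85.5)"
```

```text
time: 24.33
tcp_pos: [0.5175, 0.0296, 0.1265]
ee_rot: [0.007, 0.733, 0.68, 0.006]
ft_force: [1.2, 0.7, -0.1]
width: 0.017
[np.int32(128), np.int32(135), np.int32(50), np.int32(48), np.int32(1891)] centroid [0.4677 0.0767 0.12  ] bbox [0.4674 0.0767 0.12  ] -> [0.4674 0.0767 0.1265] xyz [0.0442, -0.0518, -0.0038] turn [0.0, 0.0, 0.0]
[np.int32(217), np.int32(201), np.int32(72), np.int32(71), np.int32(2758)] centroid [0.5178 0.0296 0.12  ] bbox [0.5176 0.0281 0.12  ] -> [0.5176 0.0281 0.1265] xyz [-0.0005, 0.002, -0.0029] turn [0.0, 0.0, 0.0]
[0.5175 0.0296 0.1265] psi 85.71 f [ 1.2  0.7 -0.1] w 0.017 t 24.33
-> [0.45, -0.285, 0.12] xyz [-0.3178, -0.042, 0.0037] turn [0.8, 0.1, 0.2]
```

```bash
python3 -m handwheel '{"xyz":[[-0.318,-0.042,0],[-0.318,-0.042,0],[-0.318,-0.042,0],[-0.318,-0.042,0],[-0.318,-0.042,0],[-0.318,-0.042,0],[-0.318,-0.042,0],[-0.318,-0.042,0],[-0.318,-0.042,0],[-0.318,-0.042,0.03]],"turn":[[0.8,0,0.2],[0.8,0,0.2],[0.8,0,0.2],[0.8,0,0.2],[0.8,0,0.2],[0.8,0,0.2],[0.8,0,0.2],[0.8,0,0.2],[0.8,0,0.2],[0.8,0,0.2]],"jaw":[0.012,0.012,0.012,0.012,0.012,0.012,0.012,0.012,0.012,0.012]}'; python3 look.py .10; python3 -c "
from h import *
go([.450,-.285,.0145],85.5)"
```

```text
time: 25.22
tcp_pos: [0.4523, -0.2892, 0.0958]
ee_rot: [0.005, 0.736, 0.676, 0.0]
ft_force: [1.0, 0.0, -0.6]
width: 0.0171
[ 0.4523 -0.2892  0.0958] psi 85.13 f [ 1.   0.  -0.6] w 0.0171 t 25.22
-> [0.45, -0.285, 0.0145] xyz [0.0005, 0.0027, 0.074] turn [-0.3, -0.0, -0.2]
```

```bash
python3 -m handwheel '{"xyz":[[0.0005,0.0027,0.02],[0.0005,0.0027,0.045],[0.0005,0.0027,0.063],[0.0005,0.0027,0.072],[0.0005,0.0027,0.074],[0.0005,0.0027,0.074],[0.0005,0.0027,0.074]],"turn":[[0,0,0],[0,0,0],[0,0,0],[0,0,0],[0,0,0],[0,0,0],[0,0,0]],"jaw":[0.012,0.012,0.012,0.012,0.012,0.012,0.012]}'; python3 -m handwheel '{"xyz":[[0,0,0.001],[0,0,0.001],[0,0,0.001],[0,0,-0.03],[0,0,-0.07],[0,0,-0.1],[0,0,-0.1]],"turn":[[0,0,0],[0,0,0],[0,0,0],[0,0,0],[0,0,0],[0,0,0],[0,0,0]],"jaw":[0.034,0.034,0.034,0.034,0.034,0.034,0.034]}'; python3 look.py .012;  python3 -c "
from h import *
go([.435,.065,.10],85.5)"
```

```text
time: 25.85
tcp_pos: [0.4506, -0.2848, 0.0151]
ee_rot: [-0.002, 0.735, 0.678, -0.001]
ft_force: [0.0, -0.8, 0.9]
width: 0.0169
time: 26.43
tcp_pos: [0.4552, -0.2862, 0.1213]
ee_rot: [0.004, 0.735, 0.678, 0.001]
ft_force: [0.6, 0.8, -0.1]
width: 0.034
[np.int32(222), np.int32(167), np.int32(51), np.int32(50), np.int32(1927)] centroid [ 0.4513 -0.2864  0.012 ] bbox [ 0.4513 -0.2861  0.012 ] -> [ 0.4513 -0.2861  0.1213] xyz [-0.0004, -0.002, -0.0027] turn [0.0, 0.0, 0.0]
[np.int32(270), np.int32(203), np.int32(53), np.int32(60), np.int32(1200)] centroid [ 0.4908 -0.3173  0.012 ] bbox [ 0.4927 -0.3284  0.012 ] -> [ 0.4927 -0.3284  0.1213] xyz [-0.0392, 0.0427, -0.0024] turn [0.0, 0.0, 0.0]
[ 0.4552 -0.2862  0.1213] psi 85.35 f [ 0.6  0.8 -0.1] w 0.034 t 26.43
-> [0.435, 0.065, 0.1] xyz [0.3483, -0.0469, 0.0175] turn [0.2, 0.2, -0.2]
```

```bash
python3 -m handwheel '{"xyz":[[0.348,-0.047,0.0],[0.348,-0.047,0.0],[0.348,-0.047,0.0],[0.348,-0.047,0.0],[0.348,-0.047,0.0],[0.348,-0.047,0.0],[0.348,-0.047,0.0],[0.348,-0.047,0.0],[0.348,-0.047,0.018],[0.348,-0.047,0.018]],"turn":[[0,0,0],[0,0,0],[0,0,0],[0,0,0],[0,0,0],[0,0,0],[0,0,0],[0,0,0],[0,0,0],[0,0,0]],"jaw":[0.034,0.034,0.034,0.034,0.034,0.034,0.034,0.034,0.034,0.034]}'; python3 look.py .010; python3 -c "
from h import *
go([.435,.065,.010],85.5)"
```

```text
time: 27.32
tcp_pos: [0.4328, 0.0698, 0.0978]
ee_rot: [0.0, 0.732, 0.681, -0.0]
ft_force: [-0.1, -0.5, -1.1]
width: 0.034
[np.int32(228), np.int32(178), np.int32(52), np.int32(51), np.int32(2052)] centroid [0.4333 0.0652 0.01  ] bbox [0.4334 0.0653 0.01  ] -> [0.4334 0.0653 0.0978] xyz [-0.0011, 0.0005, 0.0004] turn [0.0, 0.0, 0.0]
[0.4328 0.0698 0.0978] psi 85.91 f [-0.1 -0.5 -1.1] w 0.034 t 27.32
-> [0.435, 0.065, 0.01] xyz [-0.001, 0.0021, 0.0882] turn [-0.0, 0.2, 0.2]
```

```bash
python3 -m handwheel '{"xyz":[[-0.001,0.001,0.03],[-0.001,0.001,0.06],[-0.001,0.001,0.078],[-0.001,0.001,0.086],[-0.001,0.001,0.088],[-0.001,0.001,0.088],[-0.001,0.001,0.088]],"turn":[[0,0,0],[0,0,0],[0,0,0],[0,0,0],[0,0,0],[0,0,0],[0,0,0]],"jaw":[0.034,0.034,0.034,0.034,0.034,0.034,0.034]}'; python3 look.py .01;python3 -m handwheel '{"xyz":[[0,0,0.0],[0,0,0.0],[0,0,0.0],[0,0,0.0],[0,0,0.0],[0,0,-0.03],[0,0,-0.07],[0,0,-0.11],[0,0,-0.11]],"turn":[[0,0,0],[0,0,0],[0,0,0],[0,0,0],[0,0,0],[0,0,0],[0,0,0],[0,0,0],[0,0,0]],"jaw":[0.012,0.012,0.012,0.012,0.012,0.012,0.012,0.012,0.012]}' 20; python3 look.py .12;python3 -c "
from h import *
go([.49,-.249,.12],85.5)"
```

```text
time: 27.95
tcp_pos: [0.4345, 0.0645, 0.0109]
ee_rot: [0.001, 0.734, 0.679, -0.001]
ft_force: [0.3, 0.2, 0.5]
width: 0.0341
[np.int32(215), np.int32(199), np.int32(72), np.int32(73), np.int32(4063)] centroid [0.4342 0.066  0.01  ] bbox [0.4336 0.0659 0.01  ] -> [0.4336 0.0659 0.0109] xyz [0.0011, -0.0011, 0.0002] turn [0.0, 0.0, 0.0]
[0.4345 0.0645 0.0109] psi 85.6 f [0.3 0.2 0.5] w 0.0341 t 27.95
time: 28.75
tcp_pos: [0.4384, 0.0667, 0.1266]
ee_rot: [0.005, 0.734, 0.679, 0.005]
ft_force: [-0.1, 0.6, -1.0]
width: 0.0164
[np.int32(217), np.int32(199), np.int32(73), np.int32(73), np.int32(2861)] centroid [0.4388 0.0683 0.12  ] bbox [0.4388 0.0658 0.12  ] -> [0.4388 0.0658 0.1266] xyz [0.0002, 0.0018, -0.0025] turn [0.0, 0.0, 0.0]
[0.4384 0.0667 0.1266] psi 85.6 f [-0.1  0.6 -1. ] w 0.0164 t 28.75
-> [0.49, -0.249, 0.12] xyz [-0.3097, 0.0771, 0.0051] turn [0.5, 0.1, 0.1]
```

```bash
python3 -m handwheel '{"xyz":[[-0.31,0.077,0],[-0.31,0.077,0],[-0.31,0.077,0],[-0.31,0.077,0],[-0.31,0.077,0],[-0.31,0.077,0],[-0.31,0.077,0],[-0.31,0.077,0],[-0.31,0.077,0],[-0.31,0.077,0.03]],"turn":[[0.5,0,0],[0.5,0,0],[0.5,0,0],[0.5,0,0],[0.5,0,0],[0.5,0,0],[0.5,0,0],[0.5,0,0],[0.5,0,0],[0.5,0,0]],"jaw":[0.012,0.012,0.012,0.012,0.012,0.012,0.012,0.012,0.012,0.012]}'; python3 look.py .10; python3 -c "
from h import *
go([.488,-.248,.0145],85.5)"
```

```text
time: 29.63
tcp_pos: [0.493, -0.2527, 0.0973]
ee_rot: [0.005, 0.736, 0.677, 0.001]
ft_force: [1.3, -0.1, -1.5]
width: 0.0165
[np.int32(179), np.int32(198), np.int32(111), np.int32(74), np.int32(3656)] centroid [ 0.488 -0.247  0.1  ] bbox [ 0.4833 -0.2489  0.1   ] -> [ 0.4833 -0.2489  0.0973] xyz [0.0002, -0.0041, -0.0076] turn [0.0, 0.0, 0.0]
[ 0.493  -0.2527  0.0973] psi 85.25 f [ 1.3 -0.1 -1.5] w 0.0165 t 29.63
-> [0.488, -0.248, 0.0145] xyz [0.0013, 0.0009, 0.0752] turn [-0.3, -0.1, -0.1]
```

```bash
python3 -m handwheel '{"xyz":[[0.001,0.001,0.02],[0.001,0.001,0.045],[0.001,0.001,0.063],[0.001,0.001,0.072],[0.001,0.001,0.075],[0.001,0.001,0.075],[0.001,0.001,0.075]],"turn":[[0,0,0],[0,0,0],[0,0,0],[0,0,0],[0,0,0],[0,0,0],[0,0,0]],"jaw":[0.012,0.012,0.012,0.012,0.012,0.012,0.012]}'; python3 -m handwheel '{"xyz":[[0,0,0.0005],[0,0,0.0005],[0,0,0.0005],[0,0,-0.03],[0,0,-0.07],[0,0,-0.1],[0,0,-0.1]],"turn":[[0,0,0],[0,0,0],[0,0,0],[0,0,0],[0,0,0],[0,0,0],[0,0,0]],"jaw":[0.034,0.034,0.034,0.034,0.034,0.034,0.034]}'; python3 look.py .012;  python3 -c "
from h import *
go([.435,.12,.16],85.5)"
```

```text
time: 30.27
tcp_pos: [0.4883, -0.2477, 0.0148]
ee_rot: [-0.003, 0.734, 0.679, -0.001]
ft_force: [0.5, -0.4, -1.0]
width: 0.0171
time: 30.85
tcp_pos: [0.4933, -0.2487, 0.121]
ee_rot: [0.003, 0.734, 0.679, 0.002]
ft_force: [0.6, -0.6, -0.5]
width: 0.0338
[np.int32(222), np.int32(166), np.int32(50), np.int32(58), np.int32(1944)] centroid [ 0.489 -0.248  0.012] bbox [ 0.4887 -0.251   0.012 ] -> [ 0.4887 -0.251   0.121 ] xyz [-0.0026, -0.0025, -0.0027] turn [0.0, 0.0, 0.0]
[np.int32(185), np.int32(211), np.int32(49), np.int32(45), np.int32(803)] centroid [ 0.4553 -0.2789  0.012 ] bbox [ 0.4515 -0.2844  0.012 ] -> [ 0.4515 -0.2844  0.121 ] xyz [-0.0388, -0.0369, -0.0027] turn [0.0, 0.0, 0.0]
[ 0.4933 -0.2487  0.121 ] psi 85.49 f [ 0.6 -0.6 -0.5] w 0.0338 t 30.85
-> [0.435, 0.12, 0.16] xyz [0.363, -0.0852, -0.0421] turn [0.1, 0.0, -0.0]
```

```bash
python3 -m handwheel '{"xyz":[[0.363,-0.085,-0.042],[0.363,-0.085,-0.042],[0.363,-0.085,-0.042],[0.363,-0.085,-0.042],[0.363,-0.085,-0.042],[0.363,-0.085,-0.042],[0.363,-0.085,-0.042],[0.363,-0.085,-0.042],[0.363,-0.085,-0.042],[0.363,-0.085,-0.042]],"turn":[[0,0,0],[0,0,0],[0,0,0],[0,0,0],[0,0,0],[0,0,0],[0,0,0],[0,0,0],[0,0,0],[0,0,0]],"jaw":[0,0,0,0,0,0,0,0,0,0]}'; python3 -c "
from h import *
go([.42,.294,.10],85.5)"
```

```text
time: 31.73
tcp_pos: [0.4334, 0.1303, 0.161]
ee_rot: [-0.001, 0.729, 0.684, 0.004]
ft_force: [-0.1, 0.1, 0.2]
width: 0.0005
-> [0.42, 0.294, 0.1] xyz [0.1621, -0.024, 0.062] turn [0.2, -0.4, 0.9]
```

```bash
python3 -m handwheel '{"xyz":[[0.04,-0.006,0],[0.08,-0.012,0.02],[0.12,-0.018,0.05],[0.162,-0.024,0.062],[0.162,-0.024,0.08],[0.162,-0.024,0.1],[0.162,-0.024,0.115],[0.162,-0.024,0.125],[0.162,-0.024,0.131],[0.162,-0.024,0.132]],"turn":[[0,0,0.9],[0,0,0.9],[0,0,0.9],[0,0,0.9],[0,0,0.9],[0,0,0.9],[0,0,0.9],[0,0,0.9],[0,0,0.9],[0,0,0.9]],"jaw":[0,0,0,0,0,0,0,0,0,0]}'
```

```text
time: 32.57
tcp_pos: [0.4171, 0.296, 0.0308]
ee_rot: [-0.002, 0.733, 0.68, 0.003]
ft_force: [-7.4, -0.8, 22.9]
width: 0.0004
```

```bash
python3 -m handwheel '{"xyz":[[0,0,0.002],[0,0,0.002],[0,0,0.002],[0,0,0.002],[0,0,0.002],[0,0,0.002],[0,0,0.002],[0,0,0.002],[0,0,0.002],[0,0,0.002]],"turn":[[0,0,0],[0,0,0],[0,0,0],[0,0,0],[0,0,0],[0,0,0],[0,0,0],[0,0,0],[0,0,0],[0,0,0]],"jaw":[0,0,0,0,0,0,0,0,0,0]}';  python3 -m handwheel '{"xyz":[[0,0,0.002],[0,0,0.002],[0,0,0.002],[0,0,0.002],[0,0,0.002],[0,0,0.002]],"turn":[[0,0,0],[0,0,0],[0,0,0],[0,0,0],[0,0,0],[0,0,0]],"jaw":[0,0,0,0,0,0]}'
python3 - <<'E'
from h import *
for cam in('side','scene'):
  b=optics.get_image(cam);c=optics.get_calibration(cam)
  h=cv2.cvtColor(b,cv2.COLOR_RGB2HSV);m=((h[...,0]>18)&(h[...,0]<32)&(h[...,1]>110)).astype(np.uint8)
  n,l,st,ce=cv2.connectedComponentsWithStats(m)
  print(cam,[(ce[i].round(1).tolist(),int(st[i,4]),ray(c,ce[i],.018).round(3).tolist()) for i in range(1,n) if 12<st[i,4]<400 and abs(ray(c,ce[i],.018)[1])<.35])
go([.43,.15,.2],85.5)
E
```

```text
time: 33.4
tcp_pos: [0.417, 0.296, 0.0309]
ee_rot: [-0.001, 0.733, 0.68, 0.003]
ft_force: [-4.1, -2.8, 21.8]
width: 0.0006
time: 33.9
tcp_pos: [0.417, 0.296, 0.0308]
ee_rot: [-0.001, 0.733, 0.68, 0.003]
ft_force: [-2.4, -2.9, 21.7]
width: 0.0004
side [([268.3, 182.4], 50, [0.644, -0.172, 0.018]), ([325.9, 190.4], 164, [0.464, -0.291, 0.018]), ([312.3, 194.7], 82, [0.481, -0.236, 0.018]), ([192.7, 278.3], 13, [0.471, 0.288, 0.018])]
scene [([191.1, 220.7], 180, [0.472, -0.266, 0.018]), ([177.9, 228.1], 91, [0.495, -0.32, 0.018]), ([226.0, 250.2], 88, [0.647, -0.176, 0.018])]
-> [0.43, 0.15, 0.2] xyz [-0.1437, 0.0246, -0.1699] turn [0.2, -0.3, 0.2]
```

```bash
python3 -m handwheel '{"xyz":[[0,0,-0.04],[0,0,-0.08],[-0.03,0.015,-0.11],[-0.06,0.03,-0.14],[-0.455,0.266,-0.15],[-0.455,0.266,-0.15],[-0.455,0.266,-0.15],[-0.455,0.266,-0.15],[-0.455,0.266,-0.15],[-0.455,0.266,-0.15]],"turn":[[0,0,0],[0,0,0],[0,0,0],[0,0,0],[0,0,0],[0,0,0],[0,0,0],[0,0,0],[0,0,0],[0,0,0]],"jaw":[0.034,0.034,0.034,0.034,0.034,0.034,0.034,0.034,0.034,0.034]}' 20; python3 -c "
from h import *
go([.648,-.177,.08],85.5)"
```

```text
time: 34.83
tcp_pos: [0.5513, 0.0113, 0.1721]
ee_rot: [-0.001, 0.733, 0.68, 0.003]
ft_force: [1.3, -0.1, -0.5]
width: 0.0341
-> [0.648, -0.177, 0.08] xyz [-0.181, 0.1105, 0.0914] turn [0.1, -0.3, 0.2]
```

```bash
python3 -m handwheel '{"xyz":[[-0.181,0.11,0],[-0.181,0.11,0],[-0.181,0.11,0],[-0.181,0.11,0],[-0.181,0.11,0.01],[-0.181,0.11,0.03],[-0.181,0.11,0.06],[-0.181,0.11,0.091],[-0.181,0.11,0.091],[-0.181,0.11,0.091]],"turn":[[0,0,0],[0,0,0],[0,0,0],[0,0,0],[0,0,0],[0,0,0],[0,0,0],[0,0,0],[0,0,0],[0,0,0]],"jaw":[0.036,0.036,0.036,0.036,0.036,0.036,0.036,0.036,0.036,0.036]}'; python3 look.py .018
```

```text
time: 35.67
tcp_pos: [0.6455, -0.1771, 0.0777]
ee_rot: [-0.003, 0.733, 0.68, 0.001]
ft_force: [0.7, -0.8, 0.3]
width: 0.0358
[np.int32(227), np.int32(179), np.int32(59), np.int32(58), np.int32(2602)] centroid [ 0.6479 -0.1771  0.018 ] bbox [ 0.648 -0.177  0.018] -> [ 0.648  -0.177   0.0777] xyz [-0.0001, 0.0006, 0.0025] turn [0.0, 0.0, 0.0]
[ 0.6455 -0.1771  0.0777] psi 85.69 f [ 0.7 -0.8  0.3] w 0.0358 t 35.67
```

```bash
python3 -m handwheel '{"xyz":[[0,0.0005,0.02],[0,0.0005,0.04],[0,0.0005,0.053],[0,0.0005,0.058],[0,0.0005,0.0605],[0,0.0005,0.0605],[0,0.0005,0.0605],[0,0.0005,0.0605]],"turn":[[0,0,0],[0,0,0],[0,0,0],[0,0,0],[0,0,0],[0,0,0],[0,0,0],[0,0,0]],"jaw":[0.036,0.036,0.036,0.036,0.036,0.036,0.036,0.036]}'; python3 look.py .018
```

```text
time: 36.38
tcp_pos: [0.649, -0.1766, 0.0211]
ee_rot: [-0.001, 0.733, 0.68, 0.003]
ft_force: [0.2, 0.4, 1.0]
width: 0.0361
[np.int32(216), np.int32(199), np.int32(71), np.int32(73), np.int32(4134)] centroid [ 0.6486 -0.1766  0.018 ] bbox [ 0.6483 -0.1761  0.018 ] -> [ 0.6483 -0.1761  0.0211] xyz [0.0005, -0.0005, -0.0002] turn [0.0, 0.0, 0.0]
[ 0.649  -0.1766  0.0211] psi 85.69 f [0.2 0.4 1. ] w 0.0361 t 36.38
```

```bash
python3 -m handwheel '{"xyz":[[0,0,0.0015],[0,0,0.0015],[0,0,0.0015],[0,0,0.0015],[0,0,0.0015],[0,0,0.0015],[0,0,-0.03],[0,0,-0.07],[0,0,-0.1],[0,0,-0.1]],"turn":[[0,0,0],[0,0,0],[0,0,0],[0,0,0],[0,0,0],[0,0,0],[0,0,0],[0,0,0],[0,0,0],[0,0,0]],"jaw":[0.036,0.012,0.012,0.012,0.012,0.012,0.012,0.012,0.012,0.012]}' 20; python3 look.py .118;python3 -c "
from h import *
go([.45,-.21,.12],85.5)"
```

```text
time: 37.27
tcp_pos: [0.6532, -0.1769, 0.1285]
ee_rot: [0.005, 0.733, 0.68, 0.008]
ft_force: [1.1, 0.3, -0.3]
width: 0.0169
[np.int32(216), np.int32(200), np.int32(73), np.int32(72), np.int32(2823)] centroid [ 0.6535 -0.178   0.118 ] bbox [ 0.653  -0.1795  0.118 ] -> [ 0.653  -0.1795  0.1285] xyz [-0.0024, 0.002, -0.0034] turn [0.0, 0.0, 0.0]
[ 0.6532 -0.1769  0.1285] psi 85.67 f [ 1.1  0.3 -0.3] w 0.0169 t 37.27
-> [0.45, -0.21, 0.12] xyz [-0.0481, -0.1982, 0.0026] turn [0.7, -0.3, 0.2]
```

```bash
python3 -m handwheel '{"xyz":[[-0.048,-0.198,0],[-0.048,-0.198,0],[-0.048,-0.198,0],[-0.048,-0.198,0],[-0.048,-0.198,0],[-0.048,-0.198,0],[-0.048,-0.198,0],[-0.048,-0.198,0.03]],"turn":[[0.7,0,0],[0.7,0,0],[0.7,0,0],[0.7,0,0],[0.7,0,0],[0.7,0,0],[0.7,0,0],[0.7,0,0]],"jaw":[0.012,0.012,0.012,0.012,0.012,0.012,0.012,0.012]}'; python3 look.py .10; python3 -c "
from h import *
go([.45,-.21,.0145],85.5)"
```

```text
time: 37.98
tcp_pos: [0.455, -0.2109, 0.0958]
ee_rot: [0.003, 0.734, 0.68, 0.004]
ft_force: [0.8, -0.4, -0.5]
width: 0.0169
[np.int32(215), np.int32(199), np.int32(106), np.int32(73), np.int32(3545)] centroid [ 0.4607 -0.2059  0.1   ] bbox [ 0.4634 -0.2083  0.1   ] -> [ 0.4634 -0.2083  0.0958] xyz [0.002, 0.0129, -0.007] turn [0.0, 0.0, 0.0]
[ 0.455  -0.2109  0.0958] psi 85.62 f [ 0.8 -0.4 -0.5] w 0.0169 t 37.98
-> [0.45, -0.21, 0.0145] xyz [-0.0013, -0.0001, 0.0744] turn [-0.1, -0.4, 0.2]
```

```bash
python3 -m handwheel '{"xyz":[[-0.001,0,0.02],[-0.001,0,0.045],[-0.001,0,0.063],[-0.001,0,0.072],[-0.001,0,0.0745],[-0.001,0,0.0745],[-0.001,0,0.0745]],"turn":[[0,0,0],[0,-0.4,0],[0,-0.4,0],[0,-0.4,0],[0,-0.4,0],[0,-0.4,0],[0,-0.4,0]],"jaw":[0.012,0.012,0.012,0.012,0.012,0.012,0.012]}'; python3 -m handwheel '{"xyz":[[0,0,0.0005],[0,0,0.0005],[0,0,0.0005],[0,0,-0.03],[0,0,-0.07],[0,0,-0.11],[0,0,-0.15],[0,0,-0.19],[0,0,-0.19]],"turn":[[0,0,0],[0,0,0],[0,0,0],[0,0,0],[0,0,0],[0,0,0],[0,0,0],[0,0,0],[0,0,0]],"jaw":[0.034,0.034,0.034,0.034,0.034,0.034,0.034,0.034,0.034]}'; python3 -m handwheel '{"xyz":[[0.05,0,0],[0.05,0,0]],"turn":[[0,0,0],[0,0,0]],"jaw":[0.034,0.034]}'; python3 look.py .012
python3 - <<'E'
from h import *
w=optics.get_image('wrist');s=optics.get_image('scene')[165:285,150:350];d=optics.get_image('side')[150:300,150:400]
f=lambda i:cv2.resize(i,(400,300),interpolation=cv2.INTER_CUBIC)
save(np.vstack([np.hstack([f(w),f(s)]),np.hstack([f(d),f(d)*0])]),'end.png')
E
```

```text
time: 38.62
tcp_pos: [0.4512, -0.2096, 0.0149]
ee_rot: [-0.0, 0.733, 0.68, -0.0]
ft_force: [0.3, 1.3, -0.5]
width: 0.0177
time: 39.37
tcp_pos: [0.4563, -0.2103, 0.2126]
ee_rot: [0.007, 0.733, 0.68, 0.003]
ft_force: [0.7, 1.0, -0.3]
width: 0.0338
time: 39.53
tcp_pos: [0.4611, -0.1555, 0.2144]
ee_rot: [0.008, 0.732, 0.682, 0.005]
ft_force: [0.8, 1.2, -0.4]
width: 0.0342
[np.int32(227), np.int32(200), np.int32(37), np.int32(36), np.int32(1018)] centroid [ 0.4521 -0.2103  0.012 ] bbox [ 0.4521 -0.2099  0.012 ] -> [ 0.4521 -0.2099  0.2144] xyz [-0.0553, -0.0054, -0.0002] turn [0.0, 0.0, 0.0]
[np.int32(260), np.int32(227), np.int32(26), np.int32(35), np.int32(727)] centroid [ 0.4844 -0.2468  0.012 ] bbox [ 0.4834 -0.2469  0.012 ] -> [ 0.4834 -0.2469  0.2144] xyz [-0.0901, 0.0284, 0.0005] turn [0.0, 0.0, 0.0]
[ 0.4611 -0.1555  0.2144] psi 85.94 f [ 0.8  1.2 -0.4] w 0.0342 t 39.53
```

View pics/end.png

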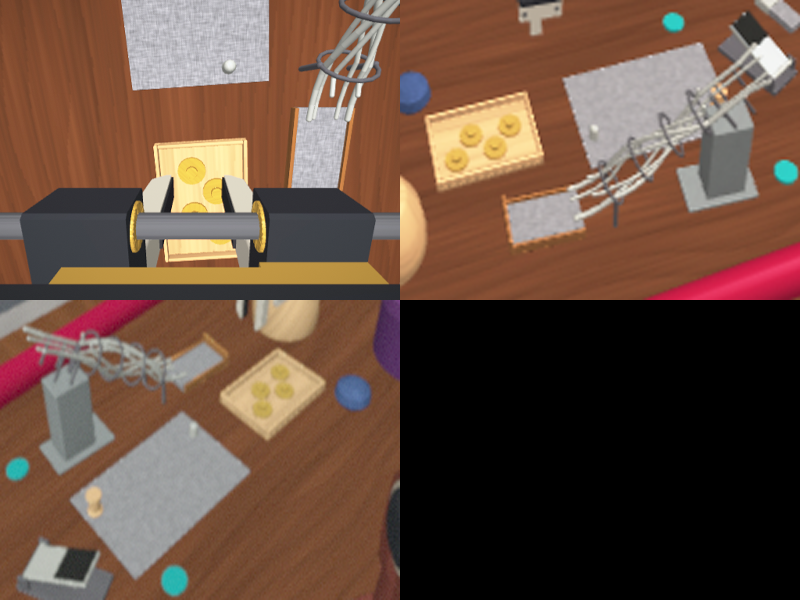

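```bash
python3 -c "
from h import *
print(manip.job_done(), manip.state()['time'])"
```

```text
the job is handed in; nothing more can be done
the job is handed in; nothing more can be done
```

All four badges present are in the tray, lying flat, shank up and not overlapping, and I handed the job in at about 40 s. There was no fifth badge on the mat.

- **Turned over:** two badges lay shank down. I laid each on the upper end of the guide, held the pedal on its stop (about 31 mm) until it reached the pan, and carried it to the tray by its shank.
- **Straight across:** the other two already lay shank up and went directly to the tray.
- **One failed grasp:** the first pick from the pan closed too high on the shank and pushed the badge about 11 mm sideways. It stayed flat in the pan, and a second, lower grasp worked.
- **Final check:** the scene and side pictures show four badges in the tray with shanks up, and the mat and pan clear of badges. The arm was clear of everything. The pincushion showed no sign of having moved. The hat block was only partly in those last pictures and the glue jar was not in them; I did not take the arm close to either.

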